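# Put the flacons and mascaras away on the glass dresser

## Robot

A 6-joint arm with a two-finger parallel gripper is mounted at the origin on the work surface. World frame = base frame: x ahead of the robot, y to its left, z up, the work surface at z = 0. Lengths are in mm, angles in rad, forces in N, time in s.
With the tool pointing down it reaches from about 400 to 925 mm from the base axis. Payload 12.5 kg.
Tool frame: the origin (TCP) lies midway between the tips of the shut fingers; the grasp point (between the pads) lies 19 mm behind it; z points along the fingers, y is the direction in which the jaws open and shut (so a half turn about z gives the same grasp; the last joint's range is limited). The gripper opens to 95 mm and grips with 3 to 60 N. Pads are 20 mm wide; open, the fingers measure 119 mm over their backs; the gripper's body (75 mm by 180 mm) begins 59 mm behind the grasp point.
Start: joints at [-1.276, 0.491, 1.559, -0, 1.092, -0.106], TCP at [243.871, -575.477, 214.661] pointing down, gripper open.
Joint ranges: [-3.1, 3.1], [-0.84, 2.19], [0.05, 2.79], [-1.13, 4.28], [0.06, 2.93], [-2.69, 2.69]. Speed limits (rad/s): [2.22, 2.22, 2.79, 3.14, 3.14, 3.14].

## Interface

Orientations are given as [roll, pitch, yaw] about the fixed x, y, z axes, in that order (R = Rz(yaw) Ry(pitch) Rx(roll)).
In Python, from cell import env gives the robot as it stands.
- The arm moves only by the tool drive_tool, never from a script. Its argument "increments" is a list of rows, each a list of 2 entries, a list of its own where there are three numbers: the shift along the tool's x, y, z as a fraction of full scale, then the turn, a rotation vector about the tool's x, y, z as a fraction of full scale. In form: [[[x, y, z], [ax, ay, az]], ...]. A call has 1 to 5 rows; each row shifts and turns the commanded pose from where the row before left it, along the tool's axes as they then stand; what a row does not reach is not made up. Full scale, the value 1, is 30 mm for a shift and 0.08 rad for a turn. A row lasts 1/12 s, in which the tool goes at most 41.7 mm and 7.16 degrees, less where a joint would pass 70% of its speed; a pose out of reach is approached as far as the arm can. A call with a number of a shift or a turn outside -1 to 1 is refused whole. A call with a gripper value outside its range is refused whole. "jaw" is the opening, from -1 (shut) to 1 (fully open), so that 0 is half open, set as the call begins (left out, the last holds). The fingers move at their own pace and stop on an object; the grip force is fixed at half the most. Time passes only in rows, so rows that do not move let the fingers close. It gives the time, the measured TCP pose, the force and the opening at its end, in the units of the state.
- env.state(): the state, without advancing time (a new reading comes with each control period).
- env.read_camera(name): name is "scene" or "top" or "wrist"; returns a dict with "pixels" (400x640x3 uint8, blue, green, red), "vertical_fov" (degrees; the focal length in pixels is half the picture's height over the tangent of half this angle, whatever the lens; pixels are square), "cx", "cy" (the principal point, pixels), "k1" (the pictures are not rectified: a ray, as slopes to the right and down, at radius r is drawn at 1 + k1 r^2 times it, then the intrinsics apply), "world_to_cam" (4x4, takes a point from world to camera coordinates). Camera axes: x right, y down, z forward; pixel columns grow to the right and rows downward; lengths in mm; the calibration is good to about 2 mm. A picture is of the moment at which its call begins. There is no depth.
- env.job_done(): hands the job in, once; it reports no verdict.
Trained networks look in a picture, given as the dict that the camera call returned (one of the last four; its "shot" number tells which), for a name from the list of things; names that differ only in an ending like _2 or _b are one class to them, and where a whole thing is asked for, a point or a joint stands for the part that bears it (a point fixed in the world has none). Each returns a list of dicts, best first, with "score" (0 to 1); they miss things now and then, are a little off and sometimes report something else, mostly with a low value. They report only what shows in the picture. A call takes as long as a camera call. They do not tell look-alikes from the thing itself.
- env.boxes_of(target, picture): "point" ([x, y, z] in mm, in world coordinates, good to about 4 mm: the middle of the surface that is visible of it).
- env.tip_of(target, picture): "point" ([x, y, z] in mm, in world coordinates, good to about 4 mm: a listed point, or the origin of a listed thing).
The state is a dict: "t": time; "joints": joint angles; "qvel": joint speeds; "tau": joint torques, N m; "eef_pos": TCP position; "tcp_rot": TCP orientation; "ft_force": force on the tool from outside, world axes, zero at the start; "moment": the same for the moment, N m; "opening": opening from 0.0 (shut) to 1.0 (fully open).
Only numpy, scipy, OpenCV 4.12 (cv2) and the standard library are available. Lean on these libraries where they do the work, as an engineer would, in place of code of your own. Each camera call takes 0.05 s, during which the arm holds its last target.

## Task

Tidy the dresser top: pull the rack under the small glass shelf all the way out, stand every flat perfume flacon from the steel tray upright, cap up, right down in a rack slot of its own, then slide the loaded rack fully home under the glass. Also stand every mascara tube on end (either end up) in a well of its own in the white ceramic block. Leave the other things standing where they are.

Things in the scene. Friction and masses are not known exactly. Their poses are not given: they have to be found in the camera images.
- tray: Fixed polished steel tray, 340 mm along its x by 360 mm along its y, floor 3 mm above the dresser top (z = 0), rim 10 mm high. Origin: centre of its underside. The flacons, mascaras and some bystanders start on it.
- riser: Fixed small glass shelf on four chrome legs, 240 mm deep (its +x, away from the robot) by 240 mm wide (y); underside of the glass 120 mm and top 128 mm above the dresser. Origin: on the dresser top, under the middle of the shelf's front edge (the edge nearest the robot). The pull-out rack runs under it along its x axis and comes out toward -x.
- pullout (a joint): Travel of the pull-out rack in m: 0 = fully home under the glass, 0.16 = fully out toward the robot. Stays where it is left; friction about 1.5 N plus light damping.
- pull_bar (a point): Middle of the rack's pull bar: horizontal chrome bar, 11 mm diameter, 120 mm long along y, axis 96 mm above the dresser, 50 mm in front of a clear front panel (190 mm wide, top edge at 108 mm), on two posts 54 mm either side of the middle. At home it is 57 mm in front of the shelf's front edge: pinch it from above. Axes as the riser's.
- slot0 (a point): Centre of the floor of the left (+y) slot of the dark rack block on the pull-out (moves with it). Slot 50 mm along x (sliding direction), 30 mm along y, 24 mm deep; floor 16 mm above the dresser; slots 44 mm apart along y; 67 mm behind the shelf's front edge when home, 93 mm in front of it when fully out. Axes as the riser's.
- slot1 (a point): Centre of the floor of the middle slot of the dark rack block on the pull-out (moves with it). Slot 50 mm along x (sliding direction), 30 mm along y, 24 mm deep; floor 16 mm above the dresser; slots 44 mm apart along y; 67 mm behind the shelf's front edge when home, 93 mm in front of it when fully out. Axes as the riser's.
- slot2 (a point): Centre of the floor of the right (-y) slot of the dark rack block on the pull-out (moves with it). Slot 50 mm along x (sliding direction), 30 mm along y, 24 mm deep; floor 16 mm above the dresser; slots 44 mm apart along y; 67 mm behind the shelf's front edge when home, 93 mm in front of it when fully out. Axes as the riser's.
- flacon0: Flat perfume flacon with amber body and brass cap: glass body 24 mm thick (its x) by 44 mm wide (its y) by 64 mm high, then a square cap 18 x 22 mm in x and y from 68 to 90 mm above the underside. About 90 g. Starts upright on the tray. Origin: centre of its underside, z up through the cap. May be absent.
- flacon1: Flat perfume flacon with green body and black cap: glass body 24 mm thick (its x) by 44 mm wide (its y) by 64 mm high, then a square cap 18 x 22 mm in x and y from 68 to 90 mm above the underside. About 90 g. Starts upright on the tray. Origin: centre of its underside, z up through the cap. May be absent.
- flacon2: Flat perfume flacon with pink body and chrome cap: glass body 24 mm thick (its x) by 44 mm wide (its y) by 64 mm high, then a square cap 18 x 22 mm in x and y from 68 to 90 mm above the underside. About 90 g. Starts upright on the tray. Origin: centre of its underside, z up through the cap. May be absent.
- holder: Fixed white glazed ceramic block, 56 mm (x) by 160 mm (y) by 78 mm high, with three square wells in a row along y. Origin: centre of its underside.
- well0 (a point): Centre of the floor of the +y well of the white ceramic block: 34 x 34 mm square, 70 mm deep, floor 8 mm above the dresser, wells 50 mm apart along y. Axes as the holder's.
- well1 (a point): Centre of the floor of the middle well of the white ceramic block: 34 x 34 mm square, 70 mm deep, floor 8 mm above the dresser, wells 50 mm apart along y. Axes as the holder's.
- well2 (a point): Centre of the floor of the -y well of the white ceramic block: 34 x 34 mm square, 70 mm deep, floor 8 mm above the dresser, wells 50 mm apart along y. Axes as the holder's.
- mascara0: Square mascara tube, crimson barrel and black cap, 125 mm long (its x axis, cap at +x) and 18 x 18 mm in section with domed ends, about 30 g. Starts lying on the tray. Origin: the middle of the tube. May be absent.
- mascara1: Square mascara tube, blue barrel and black cap, 125 mm long (its x axis, cap at +x) and 18 x 18 mm in section with domed ends, about 30 g. Starts lying on the tray. Origin: the middle of the tube. May be absent.
- mascara2: Square mascara tube, yellow barrel and black cap, 125 mm long (its x axis, cap at +x) and 18 x 18 mm in section with domed ends, about 30 g. Starts lying on the tray. Origin: the middle of the tube. May be absent.
- violet_bottle: Bystander: ridged violet bottle, 52 mm diameter, 113 mm high, on the tray. Origin: centre of its underside.
- decanter: Bystander: short clear glass decanter with a ground glass stopper, 68 mm diameter, 109 mm high, on the tray. Origin: centre of its underside.
- dispenser: Bystander: tiny white push dispenser, 34 mm diameter, 63 mm high, on the tray. Origin: centre of its underside.
- hair_brush: Bystander: wooden hair brush lying bristles down behind the tray, 225 mm long along its x, 62 mm wide, 33 mm high. Origin: under its middle.
- cream_jar: Bystander: white cream jar with brass lid, 60 mm diameter, 45 mm high, on the glass shelf. Origin: centre of its underside.
- ring_box: Bystander: dark blue ring box, 55 x 55 x 42 mm, on the glass shelf. Origin: centre of its underside.
Things that resemble listed ones, but are neither listed nor needed, are in the scene too. Leave any blue look-alike of the flacon1 alone.

How it is judged (in metres and radians):
On the way, in this order (a step that is already met when the one before it is completed fails the run):
1. the rack is pulled all the way out (value of joint pullout above 0.145 m), for 0.2 s.
2. every flacon stands, cap up, right down in a rack slot (((horizontal distance between flacon0 and slot0 below 0.008 m and z of flacon0 in the frame of slot0 between -0.004 and 0.004 m and angle between flacon0's own z axis and vertical below 0.15 rad) or (horizontal distance between flacon0 and slot1 below 0.008 m and z of flacon0 in the frame of slot1 between -0.004 and 0.004 m and angle between flacon0's own z axis and vertical below 0.15 rad) or (horizontal distance between flacon0 and slot2 below 0.008 m and z of flacon0 in the frame of slot2 between -0.004 and 0.004 m and angle between flacon0's own z axis and vertical below 0.15 rad)) and ((horizontal distance between flacon1 and slot0 below 0.008 m and z of flacon1 in the frame of slot0 between -0.004 and 0.004 m and angle between flacon1's own z axis and vertical below 0.15 rad) or (horizontal distance between flacon1 and slot1 below 0.008 m and z of flacon1 in the frame of slot1 between -0.004 and 0.004 m and angle between flacon1's own z axis and vertical below 0.15 rad) or (horizontal distance between flacon1 and slot2 below 0.008 m and z of flacon1 in the frame of slot2 between -0.004 and 0.004 m and angle between flacon1's own z axis and vertical below 0.15 rad)) and ((horizontal distance between flacon2 and slot0 below 0.008 m and z of flacon2 in the frame of slot0 between -0.004 and 0.004 m and angle between flacon2's own z axis and vertical below 0.15 rad) or (horizontal distance between flacon2 and slot1 below 0.008 m and z of flacon2 in the frame of slot1 between -0.004 and 0.004 m and angle between flacon2's own z axis and vertical below 0.15 rad) or (horizontal distance between flacon2 and slot2 below 0.008 m and z of flacon2 in the frame of slot2 between -0.004 and 0.004 m and angle between flacon2's own z axis and vertical below 0.15 rad))), for 0.3 s.
3. the loaded rack is slid fully home under the glass with the flacons still standing in their slots (all of step 2 and value of joint pullout below 0.006 m), for 0.3 s.
At the end, for the whole second after the job is handed in: Rack home within 8 mm; each flacon cap up, within 0.15 rad of upright, on a slot floor (4 mm in height, 8 mm sideways); each mascara within 0.5 rad of upright in a well (middle within 25 mm sideways, at most 72 mm above its floor); all at rest; bystanders upright, moved under 60 mm (all of step 2 and value of joint pullout below 0.008 m and ((horizontal distance between mascara0 and well0 below 0.025 m and z of mascara0 in the frame of well0 below 0.072 m and (angle between mascara0's own x axis and vertical below 0.5 rad or angle between mascara0's own x axis and vertical above 2.64 rad)) or (horizontal distance between mascara0 and well1 below 0.025 m and z of mascara0 in the frame of well1 below 0.072 m and (angle between mascara0's own x axis and vertical below 0.5 rad or angle between mascara0's own x axis and vertical above 2.64 rad)) or (horizontal distance between mascara0 and well2 below 0.025 m and z of mascara0 in the frame of well2 below 0.072 m and (angle between mascara0's own x axis and vertical below 0.5 rad or angle between mascara0's own x axis and vertical above 2.64 rad))) and ((horizontal distance between mascara1 and well0 below 0.025 m and z of mascara1 in the frame of well0 below 0.072 m and (angle between mascara1's own x axis and vertical below 0.5 rad or angle between mascara1's own x axis and vertical above 2.64 rad)) or (horizontal distance between mascara1 and well1 below 0.025 m and z of mascara1 in the frame of well1 below 0.072 m and (angle between mascara1's own x axis and vertical below 0.5 rad or angle between mascara1's own x axis and vertical above 2.64 rad)) or (horizontal distance between mascara1 and well2 below 0.025 m and z of mascara1 in the frame of well2 below 0.072 m and (angle between mascara1's own x axis and vertical below 0.5 rad or angle between mascara1's own x axis and vertical above 2.64 rad))) and ((horizontal distance between mascara2 and well0 below 0.025 m and z of mascara2 in the frame of well0 below 0.072 m and (angle between mascara2's own x axis and vertical below 0.5 rad or angle between mascara2's own x axis and vertical above 2.64 rad)) or (horizontal distance between mascara2 and well1 below 0.025 m and z of mascara2 in the frame of well1 below 0.072 m and (angle between mascara2's own x axis and vertical below 0.5 rad or angle between mascara2's own x axis and vertical above 2.64 rad)) or (horizontal distance between mascara2 and well2 below 0.025 m and z of mascara2 in the frame of well2 below 0.072 m and (angle between mascara2's own x axis and vertical below 0.5 rad or angle between mascara2's own x axis and vertical above 2.64 rad))) and linear speed of each of flacon0, flacon1, flacon2, mascara0, mascara1, mascara2 below 0.03 m/s and distance of each of violet_bottle, decanter, dispenser, hair_brush, cream_jar, ring_box from where it was at the start of the episode below 0.06 m and angle between each of violet_bottle, decanter, dispenser, hair_brush, cream_jar, ring_box's own z axis and vertical below 0.3 rad); the robot touches nothing.
It fails at once if a bystander is knocked over (angle between any of violet_bottle, decanter, dispenser, hair_brush, cream_jar, ring_box's own z axis and vertical above 0.7 rad).
Of flacon0, flacon1, flacon2 only 2 to 3 are there at a start; the rules pass over those that are not, and their reading is None.
Of mascara0, mascara1, mascara2 only 2 to 3 are there at a start; the rules pass over those that are not, and their reading is None.
At some moment in a run one of mascara0, mascara1, mascara2 may be knocked a few centimetres aside while the robot is not near it.
Once in a run the grip may slacken for a moment while it holds something.
It also fails if it takes over 210 s, if anything falls off the work surface, if the arm or the gripper's body presses on something with over 40 N, if the wrist force passes 120 N, or if a joint passes its speed limit or range.

## Working session

There is one attempt and no reset: what is moved stays moved. The work goes in short steps, Python scripts to look and compute and a tool call to move; the robot and the scene stay as the last step left them, time stands still between calls to the robot, and variables do not carry over. Pictures are saved under pics/ and viewed, and the job is handed in when it is done.

Besides the shell and the picture viewer there is one more tool, called after ">>>" as name([rows], argument=value, ...), one row to a line, values as JSON. drive_tool: Moves the arm, as the interface text tells. Its arguments: {"type":"object","properties":{"increments":{"type":"array","items":{"type":"array"}},"jaw":{"type":"number"}},"required":["increments"]}

```bash
ls -la; mkdir -p pics
cat > h.py <<'E'
import numpy as np, cv2
from cell import env
from scipy.spatial.transform import Rotation as R
def shot(name,fn=None):
    p=env.read_camera(name)
    if fn: cv2.imwrite('pics/'+fn,p['pixels'])
    return p
def K(p):
    f=200/np.tan(np.radians(p['vertical_fov'])/2); return f
def proj(p,X):
    X=np.asarray(X,float); c=(np.asarray(p['world_to_cam'])@np.append(X,1))[:3]
    s=c[:2]/c[2]; r2=s@s
    return K(p)*s*(1+p['k1']*r2)+[p['cx'],p['cy']]
def ray(p,u,v):
    d=(np.array([u,v])-[p['cx'],p['cy']])/K(p); s=d.copy()
    for _ in range(30): s=d/(1+p['k1']*(s@s))
    M=np.asarray(p['world_to_cam']); Rm=M[:3,:3]; o=-Rm.T@M[:3,3]
    return o,Rm.T@np.append(s,1)
def atz(p,u,v,z):
    o,d=ray(p,u,v); return o+d*(z-o[2])/d[2]
E
python3 - <<'E'
from h import *
s=env.state(); print({k:np.round(v,3).tolist() for k,v in s.items()})
for n in ['scene','top','wrist']:
    p=shot(n,n+'0.png'); print(n,p['vertical_fov'],p['cx'],p['cy'],p['k1'],p.get('shot'))
E
```

```text
total 12
drwxr-xr-x  3 agent agent 4096 Dec  7 06:47 .
drwxr-xr-x 23 root  root  4096 Dec  7 06:47 ..
drwxr-xr-x  2 agent agent 4096 Dec  7 06:47 pics
{'t': 0.0, 'joints': [-1.276, 0.492, 1.559, -0.0, 1.092, -0.106], 'qvel': [0.001, 0.0, -0.0, -0.0, -0.001, -0.001], 'tau': [-0.002, -61.264, -25.818, 0.069, 0.048, -0.0], 'eef_pos': [243.802, -575.241, 214.096], 'tcp_rot': [-3.141, -0.0, 0.401], 'ft_force': [0.0, -0.585, 0.03], 'moment': [0.029, -0.003, 0.03], 'opening': 1.003}
scene 46.08920825341812 324.84807632130907 202.34454113921447 -0.10430874370339893 1
top 42.73955036230216 314.29388332534927 198.52859439852492 -0.021812771919877866 2
wrist 69.27960365710246 317.94179797736956 196.86333017732812 -0.05191068476603913 3
```

View pics/scene0.png

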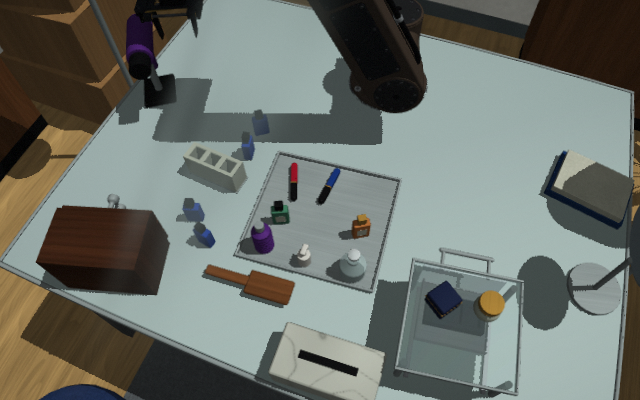

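View pics/top0.png

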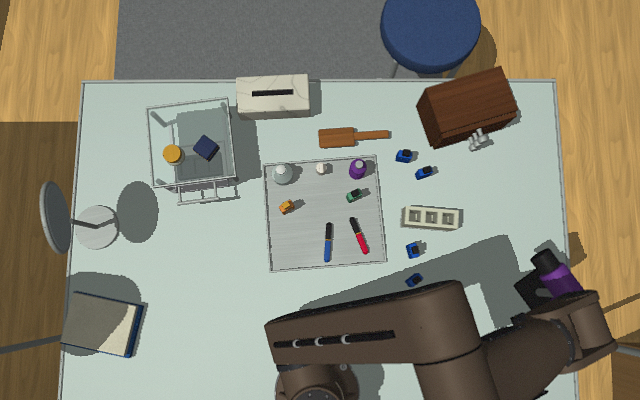

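Run:
```python
from h import *
P=[shot('top'),shot('scene')]
for n in 'tray riser pull_bar slot0 slot1 slot2 flacon0 flacon1 flacon2 holder well0 well1 well2 mascara0 mascara1 mascara2 violet_bottle decanter dispenser hair_brush cream_jar ring_box'.split():
    for i,p in enumerate(P):
        try:
            r=env.tip_of(n,p)
            print(n,'TS'[i],[(np.round(d['point']).tolist(),round(d['score'],2),np.round(proj(p,d['point'])).tolist()) for d in r[:3]])
        except Exception as e: print(n,e)
print(env.state()['t'])
```

```text
tray T [([552.0, -20.0, -2.0], 0.81, [323.0, 210.0]), ([594.0, -112.0, 4.0], 0.19, [352.0, 197.0])]
tray S [([542.0, -20.0, 2.0], 0.86, [321.0, 215.0]), ([454.0, -31.0, 11.0], 0.34, [329.0, 186.0]), ([529.0, -297.0, 8.0], 0.15, [231.0, 179.0])]
riser T [([626.0, 364.0, 2.0], 0.72, [204.0, 187.0])]
riser S [([630.0, 363.0, 0.0], 0.7, [453.0, 292.0]), ([529.0, -343.0, 7.0], 0.68, [217.0, 174.0]), ([571.0, 356.0, 96.0], 0.4, [465.0, 254.0])]
pull_bar T [([570.0, 360.0, 93.0], 0.63, [197.0, 200.0]), ([685.0, -12.0, 3.0], 0.36, [321.0, 169.0]), ([530.0, -292.0, 6.0], 0.34, [410.0, 217.0])]
pull_bar S [([569.0, 358.0, 98.0], 0.7, [466.0, 253.0]), ([454.0, -31.0, 9.0], 0.27, [329.0, 186.0])]
slot0 T [([451.0, -34.0, 15.0], 0.57, [328.0, 242.0])]
slot0 S []
slot1 T [([451.0, -34.0, 15.0], 0.57, [328.0, 242.0])]
slot1 S []
slot2 T [([451.0, -34.0, 15.0], 0.57, [328.0, 242.0])]
slot2 S []
flacon0 T [([337.0, -298.0, 1.0], 0.71, [413.0, 279.0]), ([427.0, -294.0, 2.0], 0.7, [411.0, 250.0]), ([563.0, 94.0, -0.0], 0.61, [287.0, 207.0])]
flacon0 S [([596.0, -112.0, 0.0], 0.9, [282.0, 221.0]), ([669
[... 2781 characters left out ...]
.0, 261.0])]
hair_brush T [([789.0, -112.0, 1.0], 0.85, [352.0, 138.0])]
hair_brush S [([794.0, -116.0, -1.0], 0.65, [248.0, 286.0]), ([519.0, -393.0, 12.0], 0.52, [202.0, 166.0]), ([700.0, 428.0, 131.0], 0.32, [488.0, 309.0])]
cream_jar T [([698.0, 420.0, 130.0], 0.84, [176.0, 156.0])]
cream_jar S [([699.0, 429.0, 133.0], 0.87, [489.0, 309.0]), ([669.0, 110.0, 0.0], 0.23, [351.0, 272.0])]
ring_box T [([716.0, 330.0, 127.0], 0.77, [206.0, 150.0]), ([527.0, -294.0, 6.0], 0.44, [410.0, 218.0]), ([476.0, -130.0, 11.0], 0.19, [359.0, 234.0])]
ring_box S [([719.0, 323.0, 128.0], 0.96, [438.0, 302.0]), ([572.0, 357.0, 94.0], 0.71, [465.0, 255.0]), ([597.0, -116.0, 1.0], 0.44, [280.0, 220.0])]
2.45
```

Run:
```python
import cv2
a=cv2.imread('pics/top0.png'); b=cv2.imread('pics/scene0.png')
cv2.imwrite('pics/c1.png',cv2.resize(a[150:290,255:435],None,fx=4,fy=4,interpolation=cv2.INTER_CUBIC))
cv2.imwrite('pics/c2.png',cv2.resize(b[140:300,225:405],None,fx=4,fy=3.7,interpolation=cv2.INTER_CUBIC)[:600])
cv2.imwrite('pics/c3.png',cv2.resize(a[85:215,140:260],None,fx=4.5,fy=4.5,interpolation=cv2.INTER_CUBIC))
```

```text
(no output)
```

View pics/c1.png

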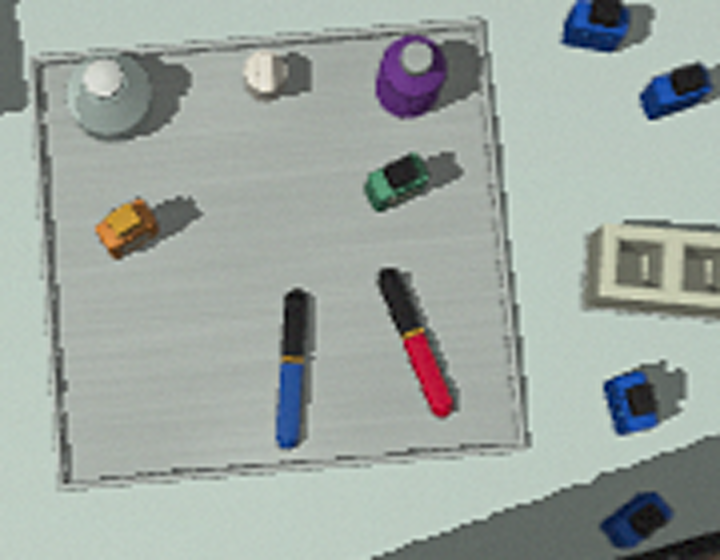

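View pics/c2.png

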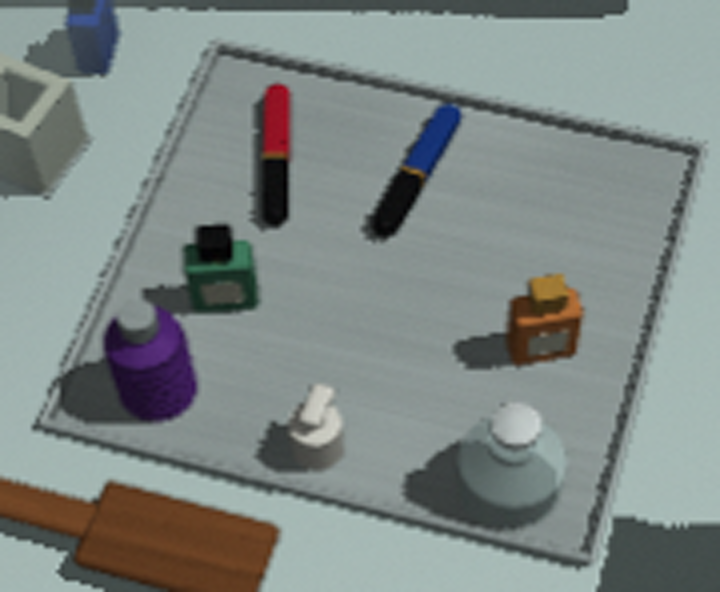

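View pics/c3.png

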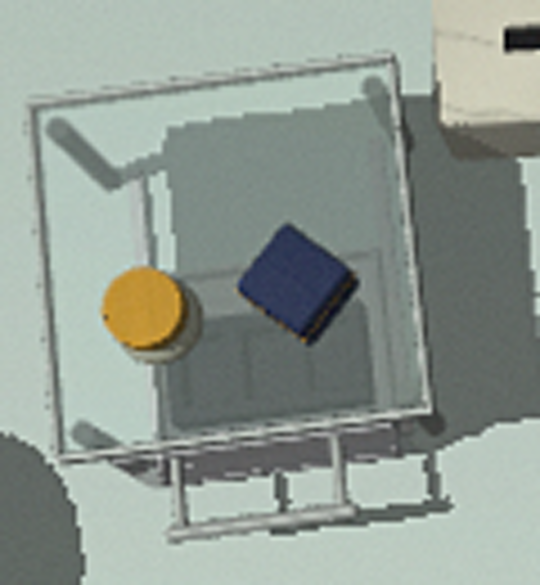

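Run:
```python
from h import *
p=shot('top','top1.png'); s=shot('scene','scene1.png'); w=shot('wrist','wrist1.png')
print(p['shot'],env.state()['t'])
def c3(u,v): return 140+(u+.5)/4.5-.5, 85+(v+.5)/4.5-.5
a,b=[atz(p,*c3(*q),96) for q in [(172,532),(352,512)]]; print('bar',a,b,(a+b)/2,np.arctan2(-(a-b)[0],(a-b)[1]),np.linalg.norm(a-b))
a,b=[atz(p,*c3(*q),128) for q in [(60,460),(430,412)]]; print('edge',a,b,(a+b)/2,np.arctan2(-(a-b)[0],(a-b)[1]),np.linalg.norm(a-b))
a,b=[atz(p,*c3(*q),128) for q in [(32,103),(395,58)]]; print('back',a,b,(a+b)/2,np.arctan2(-(a-b)[0],(a-b)[1]),np.linalg.norm(a-b))
```

```text
6 2.6
bar [561.22619244 417.70918319  96.        ] [574.77589553 297.37805327  96.        ] [568.00104398 357.54361823  96.        ] 0.11213114064745414 121.09159872220313
edge [604.34537269 484.92305052 128.        ] [636.34792309 241.4638241  128.        ] [620.34664789 363.19343731 128.        ] 0.1306999751970525 245.55357492478578
back [849.26413581 516.87250687 128.        ] [879.95729426 271.70732543 128.        ] [864.61071504 394.28991615 128.        ] 0.12454579945811808 247.07900793989563
```

View pics/wrist1.png

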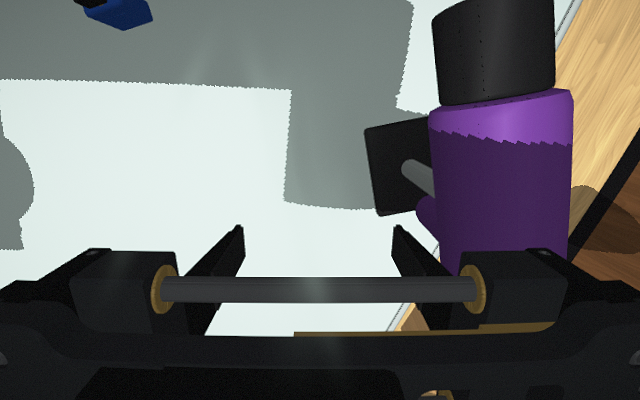

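```bash
cat > plan.py <<'E'
from h import *
import json,sys
def pose():
    s=env.state(); return np.array(s['eef_pos']),R.from_euler('xyz',s['tcp_rot'])
def plan(wps,start=None,step=29.,turn=.078):
    """wps: list of (pos, rpy or None)"""
    p,q=start or pose(); out=[]
    for P,E in wps:
        P=np.array(P,float); Q=q if E is None else R.from_euler('xyz',E)
        rv=(q.inv()*Q).as_rotvec(); n=int(np.ceil(max(np.linalg.norm(P-p)/step,np.linalg.norm(rv)/turn,1)))
        for i in range(n):
            k=n-i; d=q.inv().apply((P-p)/k)/30; a=(q.inv()*Q).as_rotvec()/k/.08
            d=np.clip(np.round(d,2),-1,1); a=np.clip(np.round(a,2),-1,1)
            out.append([(d+0).tolist(),(a+0).tolist()]); p=p+q.apply(d*30); q=q*R.from_rotvec(a*.08)
    for i in range(0,len(out),5): print(json.dumps(out[i:i+5]).replace('.0,',',').replace('.0]',']').replace('-0,','0,').replace('-0]','0]').replace(' ',''))
    return p,q
E
python3 - <<'E'
from plan import *
plan([((420,-420,230),None),((520,0,230),(np.pi,0,1.1)),((568.5,358.5,200),(np.pi,0,1.696))])
E
```

```text
[[[0.83,-0.28,-0.06],[0,0,0]],[[0.82,-0.28,-0.06],[0,0,0]],[[0.83,-0.27,-0.06],[0,0,0]],[[0.82,-0.28,-0.06],[0,0,0]],[[0.83,-0.27,-0.05],[0,0,0]]]
[[[0.82,-0.28,-0.06],[0,0,0]],[[0.83,-0.27,-0.05],[0,0,0]],[[0.82,-0.28,-0.06],[0,0,0]],[[0.83,-0.27,-0.05],[0,0,0]],[[0.57,-0.77,0],[0,0,-0.58]]]
[[[0.6,-0.75,0],[0,0,-0.58]],[[0.64,-0.72,0],[0,0,-0.58]],[[0.67,-0.69,0],[0,0,-0.58]],[[0.7,-0.65,0],[0,0,-0.58]],[[0.73,-0.62,0],[0,0,-0.58]]]
[[[0.76,-0.59,0],[0,0,-0.58]],[[0.79,-0.55,0],[0,0,-0.59]],[[0.81,-0.51,0],[0,0,-0.58]],[[0.83,-0.47,0],[0,0,-0.59]],[[0.86,-0.44,0],[0,0,-0.58]]]
[[[0.87,-0.4,0],[0,0,-0.59]],[[0.89,-0.35,0],[0,0,-0.58]],[[0.91,-0.31,0],[0,0,-0.59]],[[0.92,-0.27,0],[0,0,-0.58]],[[0.88,-0.31,0.08],[0,0,-0.57]]]
[[[0.89,-0.27,0.08],[0,0,-0.57]],[[0.9,-0.22,0.08],[0,0,-0.57]],[[0.91,-0.18,0.08],[0,0,-0.57]],[[0.92,-0.14,0.08],[0,0,-0.57]],[[0.92,-0.1,0.07],[0,0,-0.58]]]
[[[0.92,-0.06,0.08],[0,0,-0.57]],[[0.93,-0.02,0.07],[0,0,-0.58]],[[0.93,0.03,0.08],[0,0,-0.57]],[[0.92,0.07,0.07],[0,0,-0.58]],[[0.92,0.11,0.08],[0,0,-0.57]]]
[[[0.91,0.16,0.07],[0,0,-0.58]],[[0.91,0.19,0.08],[0,0,-0.57]]]
```

>>> drive_tool([
  [[0.83,-0.28,-0.06],[0,0,0]],
  [[0.82,-0.28,-0.06],[0,0,0]],
  [[0.83,-0.27,-0.06],[0,0,0]],
  [[0.82,-0.28,-0.06],[0,0,0]],
  [[0.83,-0.27,-0.05],[0,0,0]],
])

```text
t: 3.02
eef_pos: [342.5, -488.2, 223.5]
tcp_rot: [3.141, -0.0, 0.401]
ft_force: [0.3, -0.9, 0.8]
opening: 1.0
```

>>> drive_tool([
  [[0.82,-0.28,-0.06],[0,0,0]],
  [[0.83,-0.27,-0.05],[0,0,0]],
  [[0.82,-0.28,-0.06],[0,0,0]],
  [[0.83,-0.27,-0.05],[0,0,0]],
  [[0.57,-0.77,0],[0,0,-0.58]],
])

```text
t: 3.43
eef_pos: [428.9, -392.2, 230.0]
tcp_rot: [3.14, -0.001, 0.447]
ft_force: [-0.2, 0.8, 1.2]
opening: 1.001
```

>>> drive_tool([
  [[0.6,-0.75,0],[0,0,-0.58]],
  [[0.64,-0.72,0],[0,0,-0.58]],
  [[0.67,-0.69,0],[0,0,-0.58]],
  [[0.7,-0.65,0],[0,0,-0.58]],
  [[0.73,-0.62,0],[0,0,-0.58]],
])

```text
t: 3.85
eef_pos: [460.1, -250.6, 230.1]
tcp_rot: [3.141, -0.0, 0.681]
ft_force: [0.2, -0.3, -0.4]
opening: 1.0
```

>>> drive_tool([
  [[0.76,-0.59,0],[0,0,-0.58]],
  [[0.79,-0.55,0],[0,0,-0.59]],
  [[0.81,-0.51,0],[0,0,-0.58]],
  [[0.83,-0.47,0],[0,0,-0.59]],
  [[0.86,-0.44,0],[0,0,-0.58]],
])

```text
t: 4.27
eef_pos: [493.6, -110.5, 230.1]
tcp_rot: [3.141, -0.0, 0.915]
ft_force: [-0.4, 0.5, 0.1]
opening: 1.002
```

>>> drive_tool([
  [[0.87,-0.4,0],[0,0,-0.59]],
  [[0.89,-0.35,0],[0,0,-0.58]],
  [[0.91,-0.31,0],[0,0,-0.59]],
  [[0.92,-0.27,0],[0,0,-0.58]],
  [[0.88,-0.31,0.08],[0,0,-0.57]],
])

```text
t: 4.68
eef_pos: [524.2, 29.2, 227.9]
tcp_rot: [3.14, -0.0, 1.148]
ft_force: [-0.1, -0.8, 0.5]
opening: 1.0
```

>>> drive_tool([
  [[0.89,-0.27,0.08],[0,0,-0.57]],
  [[0.9,-0.22,0.08],[0,0,-0.57]],
  [[0.91,-0.18,0.08],[0,0,-0.57]],
  [[0.92,-0.14,0.08],[0,0,-0.57]],
  [[0.92,-0.1,0.07],[0,0,-0.58]],
])

```text
t: 5.1
eef_pos: [542.6, 167.2, 215.8]
tcp_rot: [3.141, 0.0, 1.377]
ft_force: [1.7, 0.0, 0.3]
opening: 1.001
```

>>> drive_tool([
  [[0.92,-0.06,0.08],[0,0,-0.57]],
  [[0.93,-0.02,0.07],[0,0,-0.58]],
  [[0.93,0.03,0.08],[0,0,-0.57]],
  [[0.92,0.07,0.07],[0,0,-0.58]],
  [[0.92,0.11,0.08],[0,0,-0.57]],
])

```text
t: 5.52
eef_pos: [560.9, 304.9, 204.3]
tcp_rot: [3.141, 0.0, 1.606]
ft_force: [1.0, -0.2, 0.2]
opening: 1.001
```

>>> drive_tool([
  [[0.91,0.16,0.07],[0,0,-0.58]],
  [[0.91,0.19,0.08],[0,0,-0.57]],
  [[0,0,0],[0,0,0]],
])

```text
t: 5.77
eef_pos: [568.1, 362.6, 198.9]
tcp_rot: [-3.141, -0.001, 1.701]
ft_force: [0.6, 0.1, -0.4]
opening: 1.0
```

Run:
```python
from h import *
w=shot('wrist','wrist2.png'); s=env.state(); print(s['eef_pos'],s['tcp_rot'],s['joints'],s['t'])
for n in ['pull_bar','riser']:
  print([(np.round(d['point']).tolist(),round(d['score'],2),np.round(proj(w,d['point'])).tolist()) for d in env.tip_of(n,w)])
print(proj(w,(568.5,358.5,96)), proj(w,(575,298.5,96)))
```

```text
[567.93802168 360.60985163 199.04191535] [-3.14101220e+00  1.35584623e-04  1.69895644e+00] [4.67579401e-01 5.74448160e-01 1.44870119e+00 7.26986090e-05
 1.11903578e+00 3.39387571e-01] 5.8167
[([568.0, 357.0, 94.0], 0.95, [318.0, 201.0])]
[([624.0, 367.0, -2.0], 0.89, [361.0, 177.0])]
[318.39713854 199.99396442] [317.04777181 255.02156607]
```

View pics/wrist2.png

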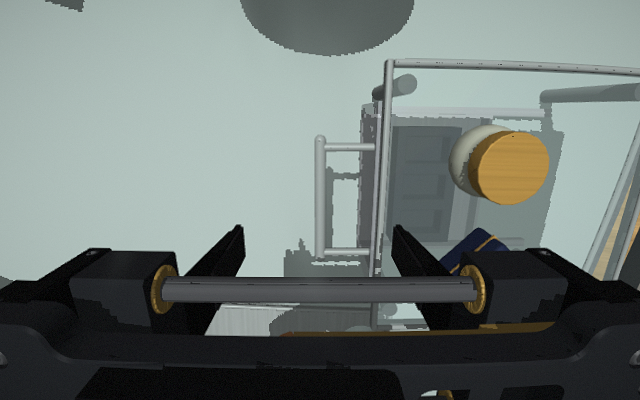

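>>> drive_tool([
  [[0,0,0.8],[0,0,0]],
  [[0,0,0.7],[0,0,0]],
  [[0,0,0],[0,0,0]],
  [[0,0,0],[0,0,0]],
], jaw=-0.2)

```text
t: 6.25
eef_pos: [568.3, 357.5, 154.8]
tcp_rot: [-3.14, 0.001, 1.695]
ft_force: [0.4, 0.4, 0.6]
opening: 0.775
```

>>> drive_tool([
  [[0,0,0],[0,0,0]],
  [[0,0,0],[0,0,0]],
  [[0,0,0],[0,0,0]],
  [[0,0,0],[0,0,0]],
  [[0,0,0.1],[0,0,0]],
])

```text
t: 6.67
eef_pos: [568.7, 358.7, 152.9]
tcp_rot: [3.14, -0.0, 1.696]
ft_force: [0.2, -0.9, -0.6]
opening: 0.435
```

>>> drive_tool([
  [[0,0,0.4],[0,0,0]],
  [[0,0,0.5],[0,0,0]],
  [[0,0,0.5],[0,0,0]],
  [[0,0,0.5],[0,0,0]],
  [[0,0,0.4],[0,0,0]],
])

```text
t: 7.08
eef_pos: [567.8, 358.3, 80.8]
tcp_rot: [-3.14, 0.001, 1.696]
ft_force: [0.3, -0.3, 0.3]
opening: 0.401
```

>>> drive_tool([
  [[0,0,0],[0,0,0]],
  [[0,0,0],[0,0,0]],
  [[0,0,0],[0,0,0]],
  [[0,0,0],[0,0,0]],
  [[0,0,0],[0,0,0]],
], jaw=-0.95)

```text
t: 7.5
eef_pos: [568.8, 358.8, 83.8]
tcp_rot: [3.14, -0.0, 1.696]
ft_force: [-0.0, 0.8, 1.7]
opening: 0.109
```

>>> drive_tool([
  [[0,0,0],[0,0,0]],
  [[0,0,0],[0,0,0]],
  [[0,0,0],[0,0,0]],
])

```text
t: 7.75
eef_pos: [568.8, 358.8, 83.7]
tcp_rot: [3.14, -0.0, 1.696]
ft_force: [1.4, 0.6, 5.9]
opening: 0.106
```

>>> drive_tool([
  [[0,-0.3,0],[0,0,0]],
  [[0,-0.6,0],[0,0,0]],
  [[0,-0.6,0],[0,0,0]],
  [[0,-0.6,0],[0,0,0]],
  [[0,-0.6,0],[0,0,0]],
])

```text
t: 8.17
eef_pos: [487.7, 348.0, 83.7]
tcp_rot: [3.14, 0.0, 1.696]
ft_force: [3.7, -3.8, 7.1]
opening: 0.106
```

>>> drive_tool([
  [[0,-0.6,0],[0,0,0]],
  [[0,-0.6,0],[0,0,0]],
  [[0,-0.6,0],[0,0,0]],
  [[0,-0.5,0],[0,0,0]],
  [[0,-0.27,0],[0,0,0]],
])

```text
t: 8.58
eef_pos: [411.4, 338.1, 83.8]
tcp_rot: [3.138, 0.0, 1.697]
ft_force: [52.4, -10.3, -21.1]
opening: 0.107
```

>>> drive_tool([
  [[0,0,0],[0,0,0]],
  [[0,0,0],[0,0,0]],
  [[0,0,0],[0,0,0]],
])

```text
t: 8.83
eef_pos: [411.8, 338.0, 83.7]
tcp_rot: [3.14, 0.001, 1.696]
ft_force: [4.0, -8.2, 10.5]
opening: 0.106
```

>>> drive_tool([
  [[0,0,0],[0,0,0]],
  [[0,0,0],[0,0,0]],
  [[0,0,0],[0,0,0]],
  [[0,0,0],[0,0,0]],
], jaw=-0.2)

```text
t: 9.17
eef_pos: [411.1, 338.8, 82.7]
tcp_rot: [-3.141, 0.0, 1.696]
ft_force: [-0.4, 0.2, 0.6]
opening: 0.331
```

>>> drive_tool([
  [[0,0,-0.5],[0,0,0]],
  [[0,0,-0.9],[0,0,0]],
  [[0,0,-0.9],[0,0,0]],
  [[0,0,-0.9],[0,0,0]],
  [[0,0,-0.9],[0,0,0]],
])

```text
t: 9.58
eef_pos: [411.0, 338.7, 207.0]
tcp_rot: [-3.141, 0.0, 1.696]
ft_force: [1.0, 0.0, -0.8]
opening: 0.403
```

>>> drive_tool([
  [[0.6,0,-0.6],[0,0,0]],
  [[0.6,0,0],[0,0,0]],
  [[0,0,0],[0,0,0]],
], jaw=1)

```text
t: 9.83
eef_pos: [406.8, 376.7, 224.9]
tcp_rot: [3.14, -0.002, 1.697]
ft_force: [-0.6, 0.3, 0.2]
opening: 0.555
```

```bash
cat > look.py <<'E'
from h import *
def nets(p,names,k=4):
    for n in names: print(n,p['shot'],[(np.round(d['point'],1).tolist(),round(d['score'],2),np.round(proj(p,d['point'])).tolist()) for d in env.tip_of(n,p)[:k]])
E
python3 - <<'E'
from look import *
w=shot('wrist','wrist3.png'); t=shot('top','top3.png'); s=shot('scene','scene3.png')
print(env.state()['eef_pos'],env.state()['t'])
for p in (w,t,s): nets(p,['slot1','pull_bar'])
E
```

```text
[406.43110594 374.10374512 223.14293928] 9.9833
slot1 10 [([543.4, 309.3, 13.5], 0.94, [407.0, 231.0]), ([530.0, 395.0, 19.5], 0.86, [412.0, 173.0]), ([532.7, 351.3, 14.6], 0.58, [406.0, 203.0])]
pull_bar 10 [([412.7, 331.9, 96.2], 0.71, [318.0, 229.0])]
slot1 11 [([531.9, 396.8, 15.1], 0.86, [191.0, 216.0]), ([531.8, 350.1, 18.0], 0.61, [206.0, 216.0])]
pull_bar 11 [([454.5, -32.8, 13.7], 0.73, [327.0, 241.0]), ([411.1, 339.4, 91.3], 0.55, [202.0, 253.0]), ([550.2, -23.7, 0.9], 0.24, [324.0, 211.0])]
slot1 12 [([526.9, 394.0, 14.5], 0.82, [475.0, 258.0]), ([533.7, 353.6, 17.0], 0.82, [459.0, 254.0]), ([541.9, 308.7, 17.4], 0.68, [442.0, 251.0])]
pull_bar 12 [([410.6, 333.6, 97.4], 0.64, [470.0, 197.0])]
```

View pics/wrist3.png

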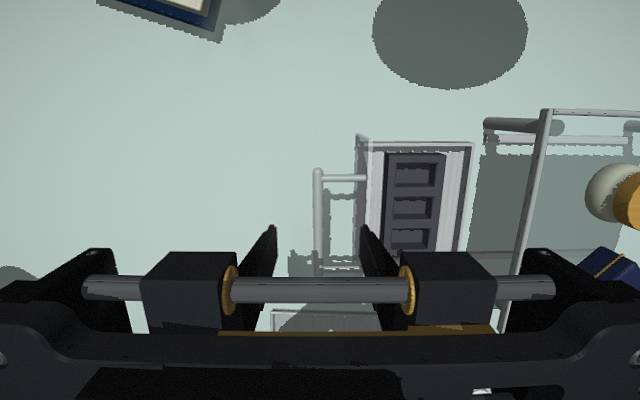

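View pics/top3.png

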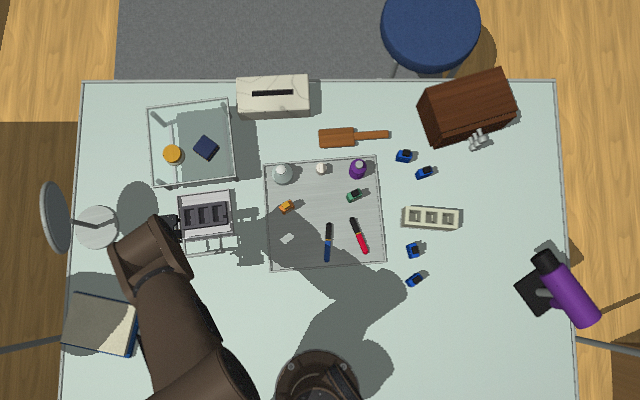

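```bash
cat > ov.py <<'E'
from h import *
def overlay(p,polys,box,fx,fn):
    im=p['pixels']; x0,y0,x1,y1=box
    c=cv2.resize(im[y0:y1,x0:x1],None,fx=fx,fy=fx,interpolation=cv2.INTER_CUBIC)
    for poly,col in polys:
        q=np.array([(proj(p,X)-[x0,y0]+.5)*fx-.5 for X in poly])
        cv2.polylines(c,[np.round(q*8).astype(int)],True,col,1,cv2.LINE_AA,3)
    cv2.imwrite('pics/'+fn,c)
def rect(cx,cy,z,lx,ly,yaw):
    c,s=np.cos(yaw),np.sin(yaw)
    return [(cx+c*a-s*b,cy+s*a+c*b,z) for a,b in [(lx/2,ly/2),(-lx/2,ly/2),(-lx/2,-ly/2),(lx/2,-ly/2)]]
E
python3 - <<'E'
from ov import *
w=shot('wrist'); t=shot('top'); s=shot('scene')
yaw=.128;c,sn=np.cos(yaw),np.sin(yaw)
m=np.array([534.3,352.3])
P=[]
for k in (1,0,-1):
    q=m+44*k*np.array([-sn,c]); P.append((rect(*q,40,50,30,yaw),(0,0,255)));print(q)
overlay(w,P,(350,130,490,270),5,'ow.png'); overlay(t,P,(160,180,250,260),7,'ot.png'); overlay(s,P,(410,210,510,290),7,'os.png')
np.save('x.npy',m)
E
```

```text
[528.68336652 395.94004386]
[534.3 352.3]
[539.91663348 308.65995614]
```

View pics/ow.png

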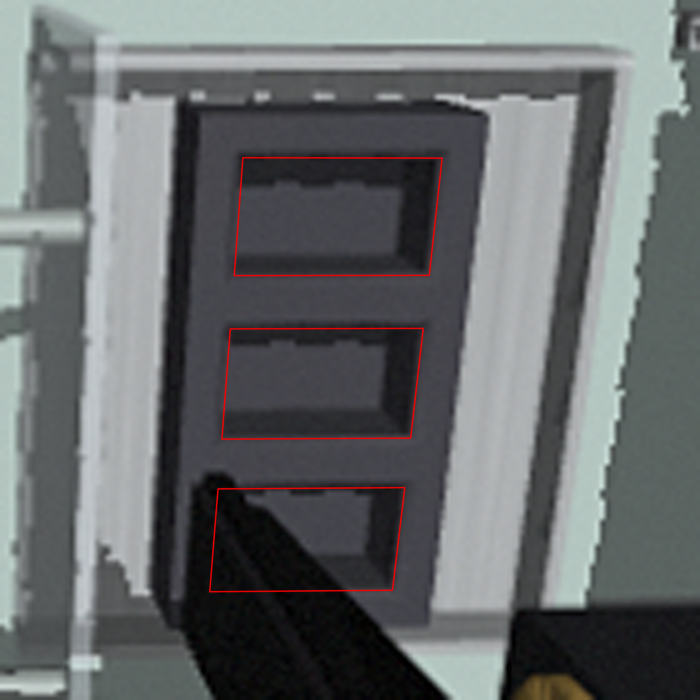

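View pics/ot.png

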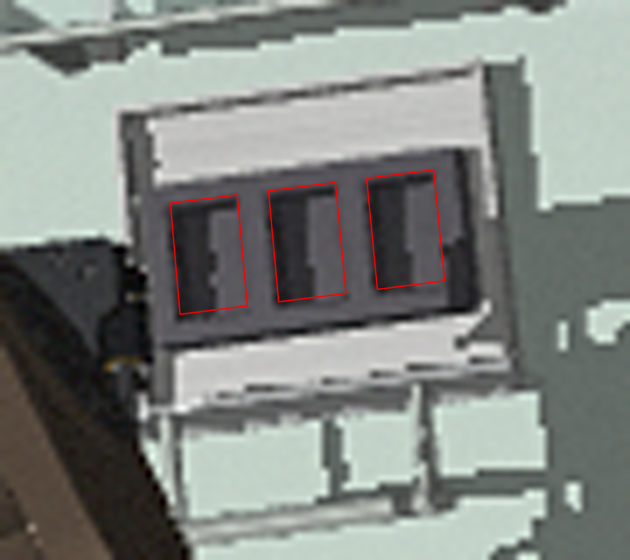

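View pics/os.png

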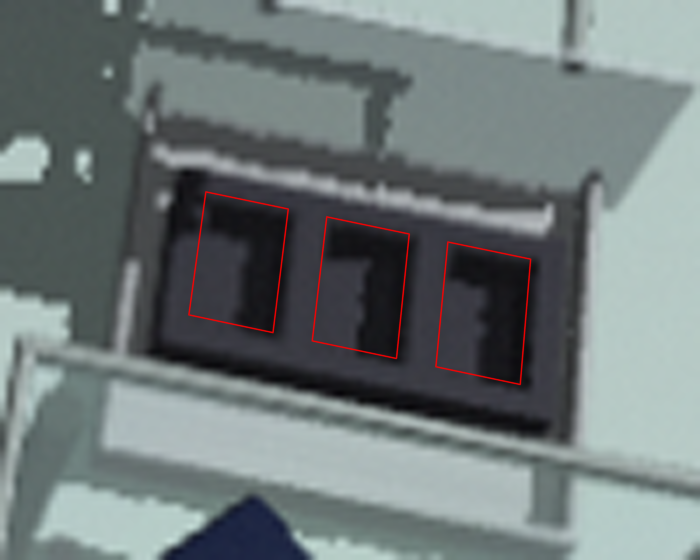

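```bash
cat > fl.py <<'E'
from ov import *
def flac(x,y,yaw,z=3):
    return [(rect(x,y,z,24,44,yaw),(255,0,255)),(rect(x,y,z+64,24,44,yaw),(0,0,255)),(rect(x,y,z+90,18,22,yaw),(255,255,0))]
E
python3 - <<'E'
from fl import *
t=shot('top','top4.png'); s=shot('scene','scene4.png')
for d in env.tip_of('flacon1',t)+env.tip_of('flacon1',s): print(np.round(d['point'],1),round(d['score'],2))
A=flac(564,94,.54); G=flac(596,-112,.45)
for n,P,(X) in (('a',A,(564,94,40)),('g',G,(596,-112,40))):
  for m,p in (('t',t),('s',s)):
    u,v=proj(p,X).astype(int); overlay(p,P,(u-25,v-22,u+25,v+22),8,f'f{n}{m}.png')
ims=[cv2.imread(f'pics/f{a}{b}.png') for a in 'ag' for b in 'ts']
cv2.imwrite('pics/f1.png',np.vstack([np.hstack(ims[:2]),np.hstack(ims[2:])])[:600*2])
E
python3 -c "
import cv2;i=cv2.imread('pics/f1.png');print(i.shape);cv2.imwrite('pics/f1b.png',cv2.resize(i,(800,704))[:600] if 0 else i)"
```

```text
[ 7.250e+02 -2.742e+02  7.000e-01] 0.62
[ 671.2 -335.8    1.6] 0.6
[ 335.8 -296.9   -0.8] 0.54
[ 425.7 -296.1    2.7] 0.52
[564.7  94.3  -2. ] 0.42
[ 592.  -113.     6.1] 0.42
[560.9  94.3   3.1] 0.88
[ 335.8 -301.    -3. ] 0.86
[ 672.7 -334.9    1.2] 0.8
[ 596.1 -111.7    2.2] 0.72
[ 724.6 -268.8   -2.2] 0.57
[ 425.3 -292.5   -2.3] 0.53
[ 6.833e+02 -1.210e+01  5.000e-01] 0.4
(704, 800, 3)
```

View pics/f1.png

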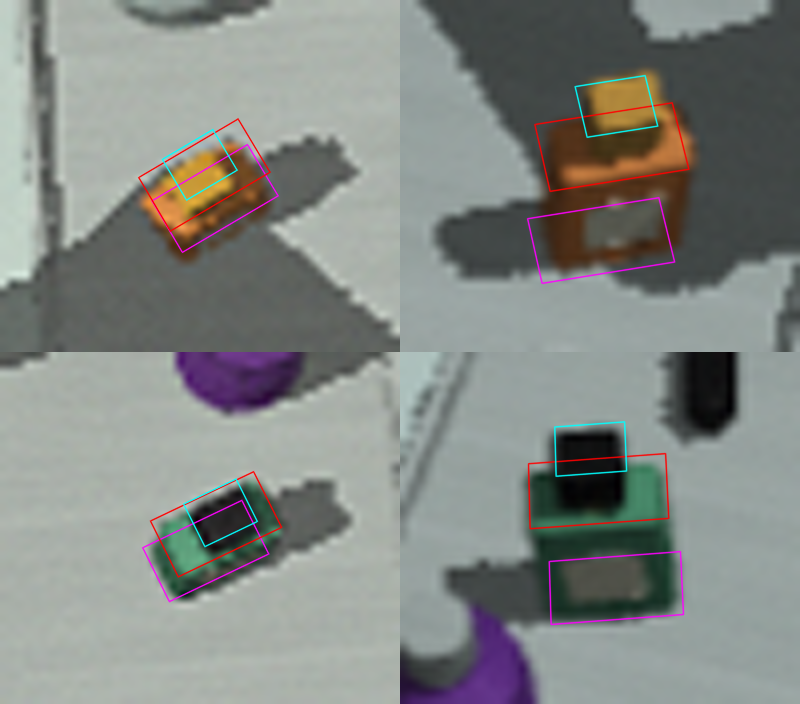

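```bash
cat > fit.py <<'E'
from fl import *
from scipy.optimize import minimize
def sil(p,x,y,yaw,z,S,box):
    u0,v0,u1,v1=box; m=np.zeros(((v1-v0)*S,(u1-u0)*S),np.uint8)
    for z0,z1,a,b in ((0,64,24,44),(66,90,18,22)):
        pts=np.array([proj(p,X) for zz in (z0,z1) for X in rect(x,y,z+zz,a,b,yaw)])
        q=((pts-[u0,v0]+.5)*S*16-8).astype(np.int32)
        cv2.fillConvexPoly(m,cv2.convexHull(q),255,shift=4)
    return cv2.resize(m,None,fx=1/S,fy=1/S,interpolation=cv2.INTER_AREA)/255.
def fit(views,masks,boxes,x0,z=3):
    def f(v):
        c=0
        for p,m,b in zip(views,masks,boxes):
            s=sil(p,v[0],v[1],v[2],z,6,b); c+=np.abs(s-m).sum()/m.sum()
        return c
    best=None
    for dy in (-.15,0,.15):
        r=minimize(f,[x0[0],x0[1],x0[2]+dy],method='Nelder-Mead',options=dict(initial_simplex=[[x0[0]+a,x0[1]+b,x0[2]+dy+c] for a,b,c in ((-4,-4,-.1),(6,0,0),(0,6,0),(0,0,.15))],xatol=.05,fatol=1e-4))
        if best is None or r.fun<best.fun: best=r
    return best
E
python3 - <<'E'
from fit import *
t=shot('top'); s=shot('scene')
for n,x0 in (('a',(561,93,.54)),('g',(595,-112,.45))):
    views=[t,s]; masks=[];boxes=[]
    for p in views:
        u,v=proj(p,(x0[0],x0[1],45)).astype(int); b=(u-16,v-18,u+16,v+20); boxes.append(b)
        c=p['pixels'][b[1]:b[3],b[0]:b[2]]; h=cv2.cvtColor(c,cv2.COLOR_BGR2HSV).astype(int)
        if n=='a': m=(h[...,1]>110)&(h[...,0]<30)
        else: m=((h[...,1]>85)&(h[...,0]>60)&(h[...,0]<100))|(h[...,2]<38)
        m=cv2.morphologyEx(m.astype(np.uint8),cv2.MORPH_CLOSE,np.ones((5,5),np.uint8))
        nl,l,st,_=cv2.connectedComponentsWithStats(m); m=(l==1+np.argmax(st[1:,4])).astype(float); masks.append(m)
        print(n,m.sum())
    r=fit(views,masks,boxes,x0); print(n,r.x,r.fun)
    for i in (0,1):
        q=fit(views[i:i+1],masks[i:i+1],boxes[i:i+1],r.x); print('   ',q.x,q.fun)
    P=flac(*r.x)
    for m,p,b,k in zip('ts',views,boxes,masks):
        overlay(p,P,b,11,f'f{n}{m}.png'); cv2.imwrite(f'pics/m{n}{m}.png',cv2.resize((k*255).astype(np.uint8),None,fx=3,fy=3))
ims=[cv2.imread(f'pics/f{a}{b}.png')[:300] for a in 'ag' for b in 'ts']
for i in ims: print(i.shape)
cv2.imwrite('pics/f2.png',np.vstack([np.hstack(ims[:2]),np.hstack(ims[2:])]))
E
```

```text
a 127.0
a 308.0
a [558.35687335  95.21253201   0.57322142] 0.6375632858726883
    [557.85134301  95.22836304   0.57828965] 0.2740157480314961
    [5.59496362e+02 9.61408631e+01 3.57149576e-01] 0.319327731092437
g 113.0
g 274.0
g [ 595.47646987 -113.98490361    0.60082873] 0.8713377942094737
    [ 595.46394606 -113.98633788    0.60158992] 0.4272427555092833
    [ 5.95529234e+02 -1.14007830e+02  5.41379571e-01] 0.43520824388149415
(300, 352, 3)
(300, 352, 3)
(300, 352, 3)
(300, 352, 3)
```

View pics/f2.png

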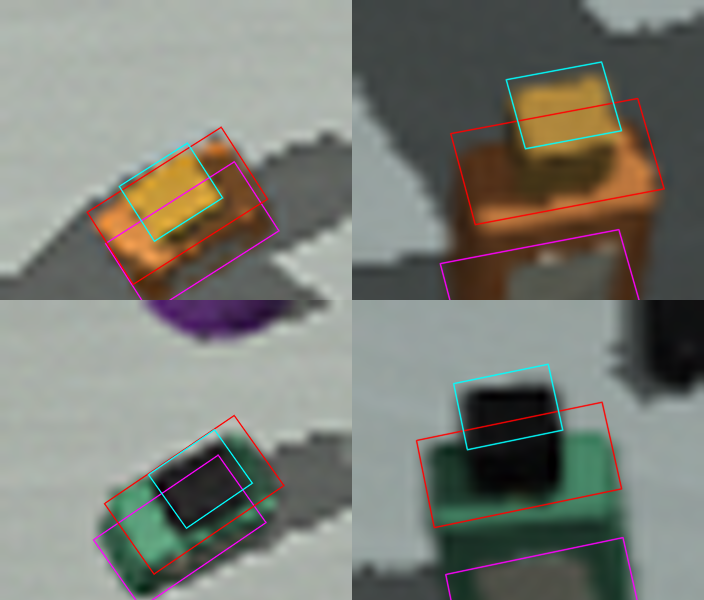

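Run:
```python
from plan import *
plan([((559,94,205),(np.pi,0,2.12))])
```

```text
[[[-0.83,0.32,0.05],[0,0,-0.44]],[[-0.84,0.29,0.05],[0,0,-0.44]],[[-0.85,0.26,0.05],[0,0,-0.44]],[[-0.85,0.23,0.05],[0,0,-0.44]],[[-0.86,0.2,0.05],[0,0,-0.44]]]
[[[-0.87,0.17,0.05],[0,0,-0.44]],[[-0.87,0.14,0.06],[0,0,-0.44]],[[-0.88,0.11,0.05],[0,0,-0.44]],[[-0.88,0.08,0.06],[0,0,-0.44]],[[-0.89,0.05,0.05],[0,0,-0.45]]]
[[[-0.89,0.02,0.06],[0,0,-0.44]],[[-0.89,0,0.05],[0,0,-0.45]]]
```

>>> drive_tool([
  [[-0.83,0.32,0.05],[0,0,-0.44]],
  [[-0.84,0.29,0.05],[0,0,-0.44]],
  [[-0.85,0.26,0.05],[0,0,-0.44]],
  [[-0.85,0.23,0.05],[0,0,-0.44]],
  [[-0.86,0.2,0.05],[0,0,-0.44]],
])

```text
t: 11.15
eef_pos: [470.4, 256.4, 216.4]
tcp_rot: [3.141, 0.0, 1.874]
ft_force: [0.2, 0.7, -0.7]
opening: 0.999
```

>>> drive_tool([
  [[-0.87,0.17,0.05],[0,0,-0.44]],
  [[-0.87,0.14,0.06],[0,0,-0.44]],
  [[-0.88,0.11,0.05],[0,0,-0.44]],
  [[-0.88,0.08,0.06],[0,0,-0.44]],
  [[-0.89,0.05,0.05],[0,0,-0.45]],
])

```text
t: 11.57
eef_pos: [533.7, 139.4, 208.3]
tcp_rot: [3.142, 0.0, 2.051]
ft_force: [0.3, 0.6, 0.5]
opening: 0.999
```

>>> drive_tool([
  [[-0.89,0.02,0.06],[0,0,-0.44]],
  [[-0.89,0,0.05],[0,0,-0.45]],
  [[0,0,0],[0,0,0]],
  [[0,0,0],[0,0,0]],
])

```text
t: 11.9
eef_pos: [559.4, 93.1, 204.7]
tcp_rot: [-3.141, -0.0, 2.117]
ft_force: [-0.1, 0.6, 0.3]
opening: 0.995
```

Run:
```python
from fl import *
w=shot('wrist','wrist5.png'); s=env.state();print(s['eef_pos'],s['tcp_rot'],s['joints'],s['t'])
for d in env.tip_of('flacon0',w): print(np.round(d['point'],1),round(d['score'],2))
u,v=proj(w,(559,94,60)).astype(int); print(u,v)
overlay(w,flac(559,94,.55),(u-60,v-50,u+60,v+50),6,'fw.png')
```

```text
[558.94573693  93.94317809 204.83887276] [-3.14122040e+00 -3.19859884e-04  2.11844047e+00] [ 4.99325620e-02  4.18926483e-01  1.71561953e+00  1.22216833e-04
  1.00752643e+00 -4.97776929e-01] 11.95
[ 593.6 -109.6    4.3] 0.93
[561.   92.5   3.8] 0.89
318 184
```

View pics/fw.png

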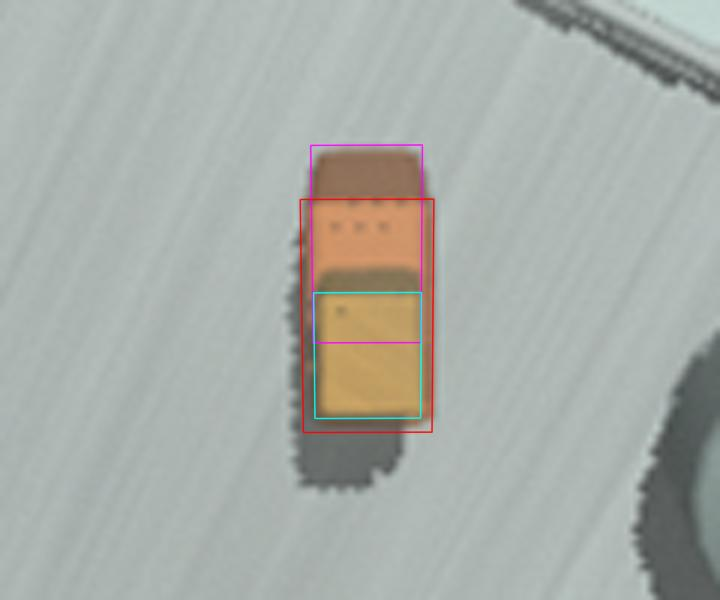

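View pics/wrist5.png

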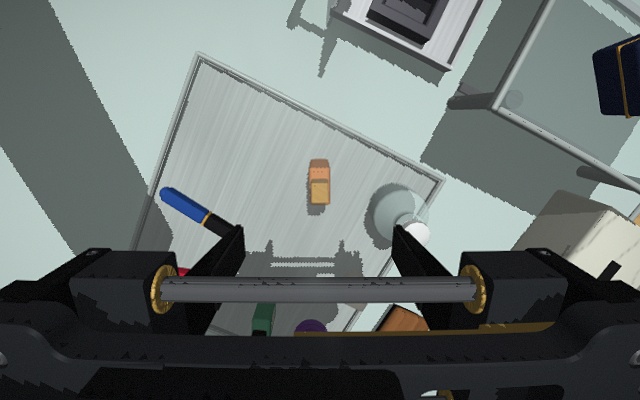

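>>> drive_tool([
  [[0,0,0.9],[0,0,0]],
  [[0,0,0.9],[0,0,0]],
  [[0,0,0.9],[0,0,0]],
  [[0,0,0.9],[0,0,0]],
  [[0,0,0.9],[0,0,0]],
], jaw=0)

```text
t: 12.42
eef_pos: [558.6, 95.2, 69.3]
tcp_rot: [3.141, 0.0, 2.121]
ft_force: [0.8, 0.4, -0.9]
opening: 0.702
```

>>> drive_tool([
  [[0,0,0.6],[0,0,0]],
  [[0,0,0.3],[0,0,0]],
  [[0,0,0],[0,0,0]],
])

```text
t: 12.67
eef_pos: [558.1, 94.8, 41.6]
tcp_rot: [-3.139, -0.001, 2.121]
ft_force: [-0.3, 0.8, -0.3]
opening: 0.521
```

>>> drive_tool([
  [[0,0,0],[0,0,0]],
  [[0,0,0],[0,0,0]],
  [[0,0,0],[0,0,0]],
  [[0,0,0],[0,0,0]],
  [[0,0,0],[0,0,0]],
], jaw=-0.9)

```text
t: 13.08
eef_pos: [559.6, 94.0, 44.0]
tcp_rot: [3.14, 0.001, 2.12]
ft_force: [-0.3, 0.2, 5.9]
opening: 0.252
```

>>> drive_tool([
  [[0,0,0],[0,0,0]],
  [[0,0,0],[0,0,0]],
  [[0,0,0],[0,0,0]],
])

```text
t: 13.33
eef_pos: [559.6, 94.0, 44.0]
tcp_rot: [3.14, 0.001, 2.12]
ft_force: [-0.5, 0.2, 6.9]
opening: 0.25
```

Run:
```python
from plan import *
plan([((559.6,94,150),None),((545,200,195),(np.pi,0,2.5)),((528.7,395.9,140),(np.pi,0,np.pi+.128))])
```

```text
[[[0,0,-0.88],[0,0,0]],[[0,0,-0.88],[0,0,0]],[[0,0,-0.89],[0,0,0]],[[0,0.01,-0.88],[0,0,0]],[[0.65,0.29,-0.3],[0,0,-0.95]]]
[[[0.63,0.33,-0.3],[0,0,-0.95]],[[0.6,0.38,-0.3],[0,0,-0.95]],[[0.57,0.43,-0.3],[0.01,0.01,-0.95]],[[0.54,0.46,-0.31],[0,0,-0.95]],[[0.43,0.49,0.18],[0,0,-0.96]]]
[[[0.4,0.52,0.18],[0,0,-0.96]],[[0.35,0.55,0.18],[0,0,-0.96]],[[0.31,0.58,0.19],[0,0,-0.96]],[[0.27,0.6,0.18],[0,0,-0.96]],[[0.22,0.62,0.19],[0,0,-0.96]]]
[[[0.17,0.63,0.18],[0,0,-0.97]],[[0.12,0.65,0.19],[0,0,-0.96]],[[0.07,0.65,0.18],[0,0,-0.97]],[[0.03,0.66,0.19],[0,0,-0.96]]]
```

>>> drive_tool([
  [[0,0,-0.88],[0,0,0]],
  [[0,0,-0.88],[0,0,0]],
  [[0,0,-0.89],[0,0,0]],
  [[0,0,-0.88],[0,0,0]],
  [[0.65,0.29,-0.3],[0,0,-0.95]],
])

```text
t: 13.75
eef_pos: [557.9, 113.3, 161.7]
tcp_rot: [3.138, 0.003, 2.193]
ft_force: [1.0, -0.0, -0.5]
opening: 0.253
```

>>> drive_tool([
  [[0.63,0.33,-0.3],[0,0,-0.95]],
  [[0.6,0.38,-0.3],[0,0,-0.95]],
  [[0.57,0.43,-0.3],[0,0,-0.95]],
  [[0.54,0.46,-0.31],[0,0,-0.95]],
  [[0.43,0.49,0.18],[0,0,-0.96]],
])

```text
t: 14.17
eef_pos: [543.4, 220.5, 191.5]
tcp_rot: [3.139, 0.003, 2.581]
ft_force: [0.0, -0.0, -1.5]
opening: 0.251
```

>>> drive_tool([
  [[0.4,0.52,0.18],[0,0,-0.96]],
  [[0.35,0.55,0.18],[0,0,-0.96]],
  [[0.31,0.58,0.19],[0,0,-0.96]],
  [[0.27,0.6,0.18],[0,0,-0.96]],
  [[0.22,0.62,0.19],[0,0,-0.96]],
])

```text
t: 14.58
eef_pos: [534.4, 318.1, 161.1]
tcp_rot: [-3.142, 0.0, 2.964]
ft_force: [-0.7, -0.1, -1.4]
opening: 0.251
```

>>> drive_tool([
  [[0.17,0.63,0.18],[0,0,-0.97]],
  [[0.12,0.65,0.19],[0,0,-0.96]],
  [[0.07,0.65,0.18],[0,0,-0.97]],
  [[0.03,0.66,0.19],[0,0,-0.96]],
  [[0,0,0],[0,0,0]],
])

```text
t: 15.0
eef_pos: [527.0, 398.3, 137.8]
tcp_rot: [-3.142, -0.001, -3.007]
ft_force: [-0.4, 0.8, -0.8]
opening: 0.25
```

>>> drive_tool([
  [[0,0,0],[0,0,0]],
  [[0,0,0],[0,0,0]],
])

```text
t: 15.17
eef_pos: [528.0, 395.2, 139.1]
tcp_rot: [-3.141, -0.0, -3.015]
ft_force: [-0.0, -0.1, -0.9]
opening: 0.253
```

Run:
```python
from plan import *
from fl import *
w=shot('wrist','wrist6.png'); s=env.state();print(s['eef_pos'],s['tcp_rot'],s['joints'],s['t'],s['opening'])
sc=shot('scene'); tp=shot('top')
p=s['eef_pos']; P=flac(p[0],p[1],s['tcp_rot'][2],p[2]-41)
yaw=.128
for k in (1,0,-1):
    q=np.array([534.3,352.3])+44*k*np.array([-np.sin(yaw),np.cos(yaw)]); P.append((rect(*q,40,50,30,yaw),(0,255,0)))
overlay(w,P,(240,100,400,220),5,'a6.png'); overlay(sc,P,(420,180,520,270),6,'b6.png')
```

```text
[528.15753997 395.01959567 139.278053  ] [-3.14138829e+00  1.01537738e-04 -3.01537547e+00] [ 5.42177648e-01  6.15584530e-01  1.54572432e+00 -2.74439434e-04
  9.80273522e-01 -1.15468305e+00] 15.2167 0.25384069271555615
```

View pics/a6.png

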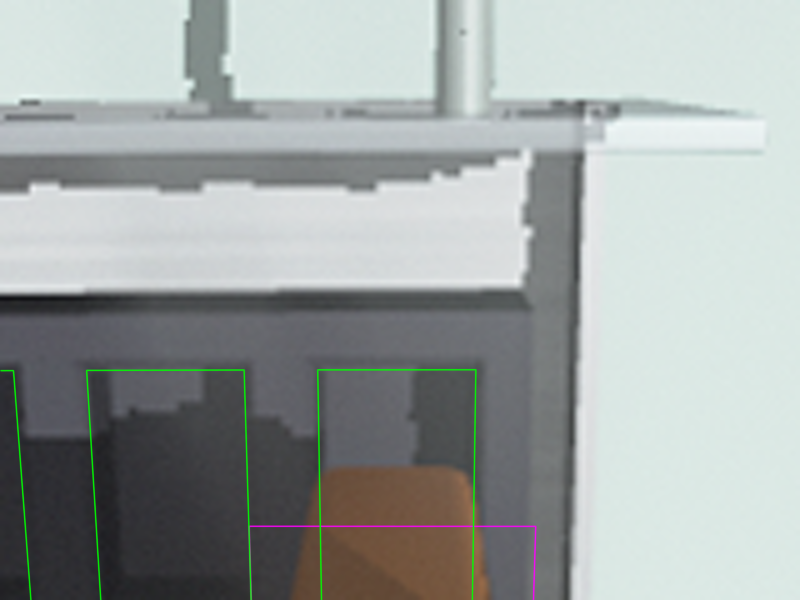

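View pics/b6.png

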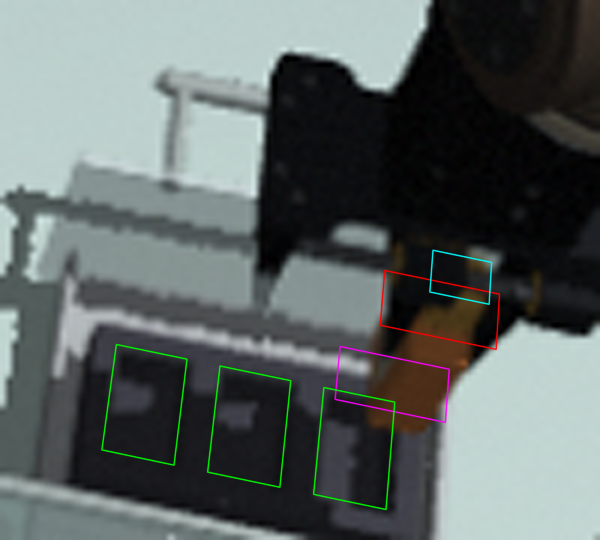

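```bash
cat > chk.py <<'E'
from plan import *
from fl import *
def chk(zoff,fn,n=(1,0,-1)):
    w=shot('wrist'); sc=shot('scene'); s=env.state()
    p=s['eef_pos']; P=flac(p[0],p[1],s['tcp_rot'][2]-np.pi/2,p[2]-zoff)
    yaw=.128
    for k in (1,0,-1):
        q=np.array([534.3,352.3])+44*k*np.array([-np.sin(yaw),np.cos(yaw)]); P.append((rect(*q,40,50,30,yaw),(0,255,0)))
    overlay(w,P,(250,110,390,230),4,'tmpa.png'); overlay(sc,P,(425,180,525,280),4,'tmpb.png')
    a,b=cv2.imread('pics/tmpa.png'),cv2.imread('pics/tmpb.png')
    h=min(a.shape[0],b.shape[0]); b=b[:400]; c=np.zeros((480,a.shape[1]+b.shape[1],3),np.uint8); c[:a.shape[0],:a.shape[1]]=a; c[:b.shape[0],a.shape[1]:]=b
    cv2.imwrite('pics/'+fn,cv2.resize(c,(800,int(480*800/c.shape[1]))))
    print(s['eef_pos'],s['tcp_rot'],s['opening'],s['t'])
E
python3 -c "
from chk import *
chk(41,'c6.png')"
```

```text
[528.35095679 395.13153786 139.3749426 ] [ 3.14152929e+00  4.53179292e-04 -3.01494155e+00] 0.24939629374140718 15.4167
```

View pics/c6.png

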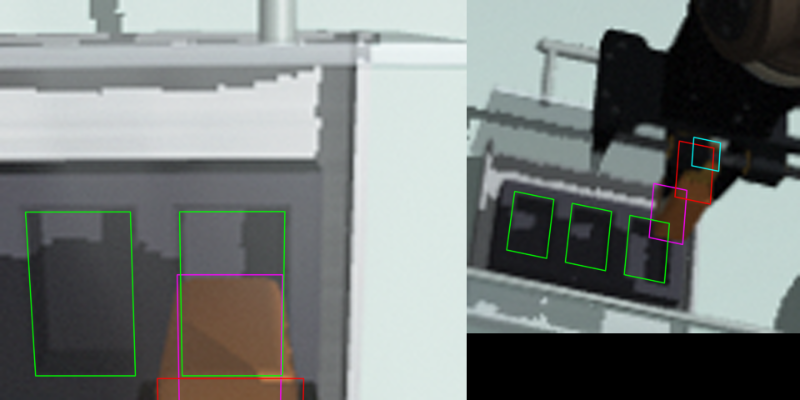

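>>> drive_tool([
  [[0,0.01,0.6],[0,0,0]],
  [[0,0,0.6],[0,0,0]],
  [[0,0,0.4],[0,0,0]],
  [[0,0,0.1],[0,0,0]],
  [[0,0,0],[0,0,0]],
])

```text
t: 15.83
eef_pos: [527.8, 395.7, 87.3]
tcp_rot: [-3.141, -0.001, -3.014]
ft_force: [-0.6, 0.4, -0.8]
opening: 0.252
```

>>> drive_tool([
  [[0,0,0.2],[0,0,0]],
  [[0,0,0.2],[0,0,0]],
  [[0,0,0.2],[0,0,0]],
  [[0,0,0.2],[0,0,0]],
  [[0,0,0],[0,0,0]],
])

```text
t: 16.25
eef_pos: [527.5, 395.8, 62.7]
tcp_rot: [-3.141, -0.002, -3.014]
ft_force: [-0.2, -0.3, -1.6]
opening: 0.248
```

>>> drive_tool([
  [[0,0,0.1],[0,0,0]],
  [[0,0,0.05],[0,0,0]],
  [[0,0,0],[0,0,0]],
])

```text
t: 16.5
eef_pos: [527.9, 396.0, 59.3]
tcp_rot: [-3.141, -0.0, -3.014]
ft_force: [0.4, 0.1, -1.2]
opening: 0.247
```

```bash
python3 -c "
from h import *
s=env.state();print(s['eef_pos'],s['ft_force'])"
```

```text
[527.91764672 396.04309568  59.25883295] [ 0.39018719  0.10498043 -1.17321173]
```

>>> drive_tool([
  [[0,0,0.06],[0,0,0]],
  [[0,0,0],[0,0,0]],
  [[0,0,0],[0,0,0]],
])

```text
t: 16.75
eef_pos: [528.0, 396.1, 57.7]
tcp_rot: [-3.142, 0.0, -3.014]
ft_force: [-0.7, 0.0, -0.8]
opening: 0.25
```

>>> drive_tool([
  [[0,0,0],[0,0,0]],
  [[0,0,0],[0,0,0]],
  [[0,0,0],[0,0,0]],
  [[0,0,0],[0,0,0]],
], jaw=-0.1)

```text
t: 17.08
eef_pos: [528.1, 396.1, 57.8]
tcp_rot: [3.142, 0.0, -3.014]
ft_force: [-0.3, 0.4, 0.2]
opening: 0.436
```

>>> drive_tool([
  [[0,0,-0.5],[0,0,0]],
  [[0,0,-0.9],[0,0,0]],
  [[0,0,-1],[0,0,0]],
  [[0,0,-1],[0,0,0]],
  [[0,0,-1],[0,0,0]],
])

```text
t: 17.5
eef_pos: [527.8, 396.0, 191.2]
tcp_rot: [-3.141, -0.0, -3.014]
ft_force: [0.2, -0.7, 1.0]
opening: 0.452
```

Run:
```python
from plan import *
from look import *
t=shot('top','top7.png');s=shot('scene','scene7.png')
nets(s,['flacon0'],6)
a=np.pi
plan([((560,150,200),(np.pi,0,2.6)),((595.5,-112,205),(np.pi,0,.53+np.pi/2))])
```

```text
flacon0 27 [([337.0, -297.0, -0.5], 0.87, [260.0, 131.0]), ([667.7, -337.7, 1.4], 0.86, [195.0, 216.0]), ([422.4, -292.3, -2.2], 0.86, [250.0, 153.0]), ([528.5, 394.6, 16.1], 0.64, [476.0, 258.0]), ([722.9, -272.3, -3.4], 0.58, [207.0, 242.0]), ([596.2, -111.9, 0.1], 0.55, [282.0, 221.0])]
[[[0,-0.92,-0.03],[0,0,0.93]],[[-0.07,-0.92,-0.03],[0,0.01,0.93]],[[-0.13,-0.91,-0.03],[0.01,0,0.93]],[[-0.2,-0.9,-0.03],[0,0.01,0.93]],[[-0.27,-0.88,-0.03],[0.01,0,0.93]]]
[[[-0.33,-0.86,-0.03],[0,0.01,0.93]],[[-0.4,-0.83,-0.03],[0.01,0,0.93]],[[-0.46,-0.8,-0.03],[0,0.01,0.93]],[[-0.51,-0.76,-0.03],[0.01,0,0.93]],[[-0.55,-0.69,-0.02],[0,0,0.62]]]
[[[-0.59,-0.66,-0.02],[0,0,0.62]],[[-0.62,-0.63,-0.02],[0,0,0.63]],[[-0.65,-0.6,-0.01],[0,0,0.62]],[[-0.68,-0.56,-0.02],[0,0,0.63]],[[-0.7,-0.53,-0.01],[0,0,0.62]]]
[[[-0.73,-0.49,-0.02],[0,0,0.63]],[[-0.75,-0.46,-0.01],[0,0,0.62]],[[-0.77,-0.42,-0.02],[0,0,0.63]],[[-0.79,-0.38,-0.01],[0,0,0.62]]]
```

View pics/scene7.png

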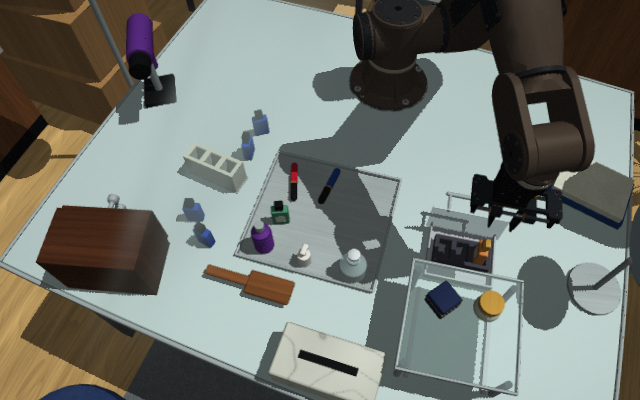

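>>> drive_tool([
  [[0,-0.92,-0.03],[0,0,0.93]],
  [[-0.07,-0.92,-0.03],[0,0,0.93]],
  [[-0.13,-0.91,-0.03],[0,0,0.93]],
  [[-0.2,-0.9,-0.03],[0,0,0.93]],
  [[-0.27,-0.88,-0.03],[0,0,0.93]],
])

```text
t: 18.07
eef_pos: [544.8, 257.6, 192.9]
tcp_rot: [-3.14, -0.002, 2.894]
ft_force: [-0.4, -0.6, 0.6]
opening: 0.45
```

>>> drive_tool([
  [[-0.33,-0.86,-0.03],[0,0,0.93]],
  [[-0.4,-0.83,-0.03],[0,0,0.93]],
  [[-0.46,-0.8,-0.03],[0,0,0.93]],
  [[-0.51,-0.76,-0.03],[0,0,0.93]],
  [[-0.55,-0.69,-0.02],[0,0,0.62]],
])

```text
t: 18.48
eef_pos: [562.2, 121.8, 197.2]
tcp_rot: [-3.14, -0.001, 2.546]
ft_force: [1.0, 0.5, 0.6]
opening: 0.449
```

>>> drive_tool([
  [[-0.59,-0.66,-0.02],[0,0,0.62]],
  [[-0.62,-0.63,-0.02],[0,0,0.63]],
  [[-0.65,-0.6,-0.01],[0,0,0.62]],
  [[-0.68,-0.56,-0.02],[0,0,0.63]],
  [[-0.7,-0.53,-0.01],[0,0,0.62]],
])

```text
t: 18.9
eef_pos: [580.3, -9.2, 199.6]
tcp_rot: [-3.14, -0.001, 2.298]
ft_force: [1.5, 0.2, 0.7]
opening: 0.449
```

>>> drive_tool([
  [[-0.73,-0.49,-0.02],[0,0,0.63]],
  [[-0.75,-0.46,-0.01],[0,0,0.62]],
  [[-0.77,-0.42,-0.02],[0,0,0.63]],
  [[-0.79,-0.38,-0.01],[0,0,0.62]],
  [[0,0,0],[0,0,0]],
])

```text
t: 19.32
eef_pos: [594.7, -116.1, 201.2]
tcp_rot: [-3.14, -0.0, 2.095]
ft_force: [-0.9, 0.0, -0.9]
opening: 0.449
```

>>> drive_tool([
  [[0,0,0],[0,0,0]],
  [[0,0,0],[0,0,0]],
])

```text
t: 19.48
eef_pos: [594.2, -111.8, 201.7]
tcp_rot: [-3.141, -0.001, 2.101]
ft_force: [-0.3, 1.2, 0.3]
opening: 0.447
```

Run:
```python
from fl import *
w=shot('wrist','wrist8.png'); s=env.state();print(s['eef_pos'],s['tcp_rot'],s['joints'],s['t'])
for d in env.tip_of('flacon1',w): print(np.round(d['point'],1),round(d['score'],2))
u,v=proj(w,(595,-112,60)).astype(int); print(u,v)
overlay(w,flac(595.5,-112,.53),(u-50,v-40,u+50,v+40),8,'fw.png')
```

```text
[ 594.29271145 -111.42702929  201.95598042] [-3.14083226e+00 -9.60441672e-04  2.10206397e+00] [-2.94590855e-01  4.75005008e-01  1.62504837e+00  1.06649322e-04
  1.04276081e+00 -8.25912655e-01] 19.5333
[ 337.  -291.    -0.4] 0.88
[ 720.5 -275.3    1.5] 0.88
[ 669.3 -335.     2.2] 0.7
[ 425.  -291.4   -2.7] 0.67
[ 593.8 -110.5    2.3] 0.64
319 187
```

View pics/fw.png

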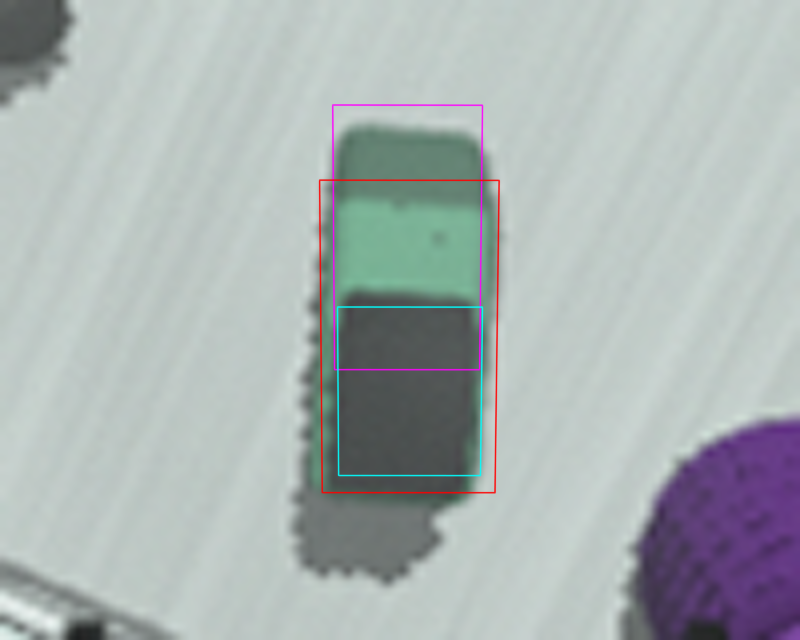

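Run:
```python
from fl import *
from plan import *
w=shot('wrist','wrist9.png')
u,v=proj(w,(595,-112,60)).astype(int)
overlay(w,flac(596.4,-113.6,.465),(u-50,v-40,u+50,v+40),8,'fw2.png')
plan([((596.4,-113.6,43),(np.pi,0,.465+np.pi/2))])
```

```text
[[[-0.02,0,0.89],[0,0,0.14]],[[-0.02,0,0.88],[0,0,0.14]],[[-0.02,0,0.89],[0,0,0.14]],[[-0.01,0.01,0.88],[0,0,0.14]],[[-0.02,0,0.89],[0,0,0.14]]]
[[[-0.01,0.01,0.88],[0,0,0.13]]]
```

View pics/fw2.png

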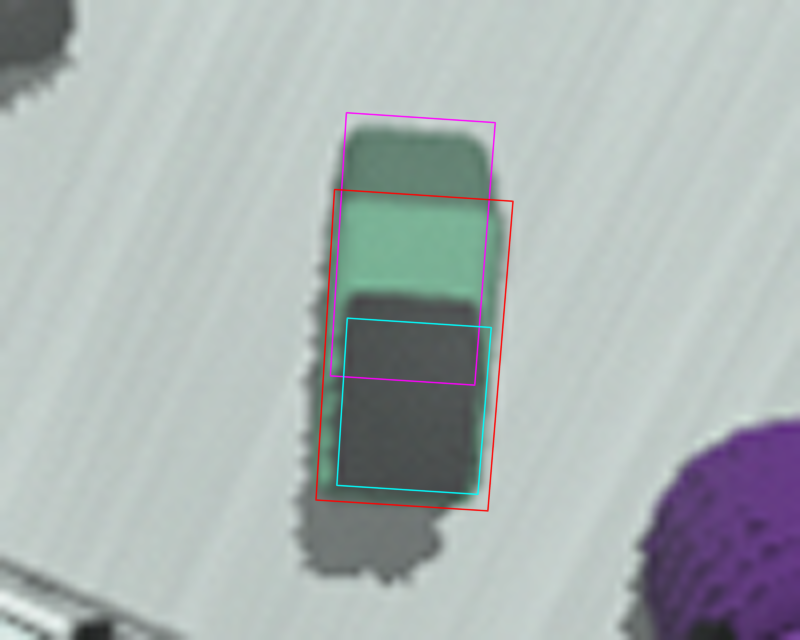

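>>> drive_tool([
  [[-0.02,-0.01,0.8],[0,0,0.13]],
  [[-0.02,0,0.9],[0,0,0.13]],
  [[-0.02,0,0.9],[0,0,0.13]],
  [[-0.01,0,0.9],[0,0,0.13]],
  [[-0.02,0,0.9],[0,0,0.13]],
])

```text
t: 20.05
eef_pos: [595.7, -113.9, 69.7]
tcp_rot: [3.141, 0.0, 2.05]
ft_force: [0.6, -0.5, 1.0]
opening: 0.453
```

>>> drive_tool([
  [[0,0,0.6],[0,0,0.1]],
  [[0,0,0.3],[0,0,0]],
  [[0,0,0],[0,0,0]],
])

```text
t: 20.3
eef_pos: [595.0, -114.0, 42.0]
tcp_rot: [-3.139, -0.002, 2.042]
ft_force: [0.6, 0.5, 0.0]
opening: 0.45
```

>>> drive_tool([
  [[0,0,0],[0,0,0]],
  [[0,0,0],[0,0,0]],
  [[0,0,0],[0,0,0]],
  [[0,0,0],[0,0,0]],
  [[0,0,0],[0,0,0]],
], jaw=-0.9)

```text
t: 20.72
eef_pos: [596.3, -115.0, 44.9]
tcp_rot: [3.14, 0.001, 2.041]
ft_force: [-0.1, 1.4, 6.6]
opening: 0.252
```

>>> drive_tool([
  [[0,0,0],[0,0,0]],
  [[0,0,0],[0,0,0]],
])

```text
t: 20.88
eef_pos: [596.3, -115.0, 44.8]
tcp_rot: [3.14, 0.001, 2.041]
ft_force: [-0.6, 0.6, 6.9]
opening: 0.253
```

Run:
```python
from plan import *
p,q=pose(); print(p,q.as_euler('xyz'),env.state()['opening'])
plan([(p+[0,0,105],None),((565,60,195),(np.pi,0,2.5)),((539.9,308.7,140),(np.pi,0,np.pi+.128))])
```

```text
[ 596.26611715 -114.95573207   44.83850024] [3.14019901e+00 1.33283369e-03 2.04088375e+00] 0.25272271911971417
[[[0,0,-0.87],[0,0,0]],[[0,0,-0.88],[0,0,0]],[[0,0,-0.87],[0,0,0]],[[0,0,-0.88],[0,0,0]],[[0.81,0.25,-0.22],[0,0,-0.82]]]
[[[0.79,0.3,-0.22],[0,0,-0.82]],[[0.77,0.35,-0.21],[0,0,-0.82]],[[0.75,0.4,-0.22],[0,0.01,-0.82]],[[0.72,0.44,-0.21],[0,0,-0.82]],[[0.69,0.49,-0.21],[0.01,0.01,-0.82]]]
[[[0.65,0.54,-0.22],[0,0,-0.82]],[[0.56,0.61,0.18],[0,0,-0.96]],[[0.51,0.66,0.18],[0,0,-0.96]],[[0.46,0.69,0.18],[0,0,-0.96]],[[0.41,0.73,0.18],[0,0,-0.96]]]
[[[0.35,0.76,0.19],[0,0,-0.96]],[[0.29,0.78,0.18],[0,0,-0.96]],[[0.23,0.8,0.19],[0,0,-0.96]],[[0.17,0.81,0.18],[0,0,-0.97]],[[0.11,0.83,0.19],[0,0,-0.96]]]
[[[0.05,0.83,0.18],[0,0,-0.97]]]
```

>>> drive_tool([
  [[0,0,-0.87],[0,0,0]],
  [[0,0,-0.88],[0,0,0]],
  [[0,0,-0.87],[0,0,0]],
  [[0,0,-0.88],[0,0,0]],
  [[0.81,0.25,-0.22],[0,0,-0.82]],
])

```text
t: 21.3
eef_pos: [593.4, -92.7, 159.5]
tcp_rot: [3.137, 0.005, 2.103]
ft_force: [0.5, 0.6, -0.7]
opening: 0.25
```

>>> drive_tool([
  [[0.79,0.3,-0.22],[0,0,-0.82]],
  [[0.77,0.35,-0.21],[0,0,-0.82]],
  [[0.75,0.4,-0.22],[0,0,-0.82]],
  [[0.72,0.44,-0.21],[0,0,-0.82]],
  [[0.69,0.49,-0.21],[0,0,-0.82]],
])

```text
t: 21.72
eef_pos: [568.5, 36.2, 188.0]
tcp_rot: [3.141, 0.0, 2.437]
ft_force: [-0.1, -0.2, -0.9]
opening: 0.251
```

>>> drive_tool([
  [[0.65,0.54,-0.22],[0,0,-0.82]],
  [[0.56,0.61,0.18],[0,0,-0.96]],
  [[0.51,0.66,0.18],[0,0,-0.96]],
  [[0.46,0.69,0.18],[0,0,-0.96]],
  [[0.41,0.73,0.18],[0,0,-0.96]],
])

```text
t: 22.13
eef_pos: [554.5, 160.6, 172.5]
tcp_rot: [3.141, 0.001, 2.811]
ft_force: [0.4, 0.5, -0.8]
opening: 0.249
```

>>> drive_tool([
  [[0.35,0.76,0.19],[0,0,-0.96]],
  [[0.29,0.78,0.18],[0,0,-0.96]],
  [[0.23,0.8,0.19],[0,0,-0.96]],
  [[0.17,0.81,0.18],[0,0,-0.97]],
  [[0.11,0.83,0.19],[0,0,-0.96]],
])

```text
t: 22.55
eef_pos: [542.0, 285.0, 144.5]
tcp_rot: [-3.142, 0.0, -3.087]
ft_force: [0.6, -0.3, -1.7]
opening: 0.25
```

>>> drive_tool([
  [[0.05,0.83,0.18],[0,0,-0.97]],
  [[0,0,0],[0,0,0]],
  [[0,0,0],[0,0,0]],
  [[0,0,0],[0,0,0]],
])

```text
t: 22.88
eef_pos: [539.5, 308.2, 139.2]
tcp_rot: [-3.141, 0.0, -3.015]
ft_force: [-0.4, 0.4, -0.9]
opening: 0.249
```

```bash
python3 -c "
from chk import *
chk(41.8,'c10.png')"
```

```text
[539.81656371 307.70051615 139.41495204] [-3.14148580e+00  4.03937882e-04 -3.01542774e+00] 0.25168339941003004 22.9833
```

View pics/c10.png

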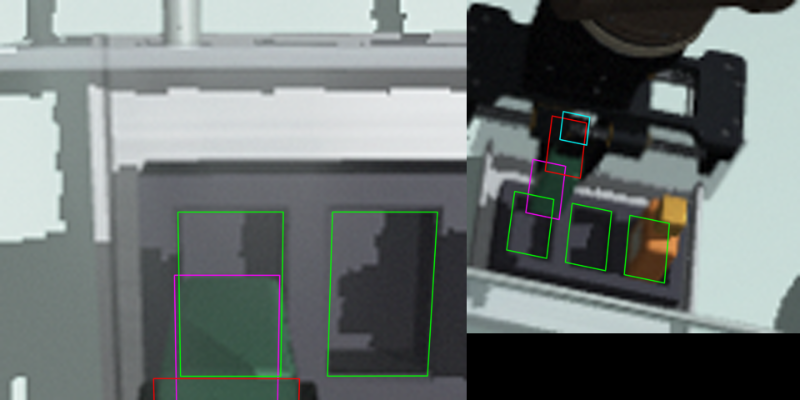

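>>> drive_tool([
  [[0,0.03,0.6],[0,0,0]],
  [[0,0,0.6],[0,0,0]],
  [[0,0,0.4],[0,0,0]],
  [[0,0,0.1],[0,0,0]],
  [[0,0,0],[0,0,0]],
])

```text
t: 23.4
eef_pos: [539.4, 308.9, 87.4]
tcp_rot: [-3.141, -0.001, -3.015]
ft_force: [-0.2, 0.4, -1.2]
opening: 0.247
```

>>> drive_tool([
  [[0,0,0.2],[0,0,0]],
  [[0,0,0.2],[0,0,0]],
  [[0,0,0.2],[0,0,0]],
  [[0,0,0.2],[0,0,0]],
  [[0,0,0.1],[0,0,0]],
])

```text
t: 23.82
eef_pos: [539.2, 309.4, 60.1]
tcp_rot: [-3.141, -0.001, -3.014]
ft_force: [-0.3, 0.7, -1.5]
opening: 0.251
```

>>> drive_tool([
  [[0,0,0.07],[0,0,0]],
  [[0,0,0],[0,0,0]],
  [[0,0,0],[0,0,0]],
])

```text
t: 24.07
eef_pos: [539.4, 309.6, 58.9]
tcp_rot: [-3.141, -0.0, -3.014]
ft_force: [-0.1, -0.9, -0.4]
opening: 0.255
```

>>> drive_tool([
  [[0,0,0],[0,0,0]],
  [[0,0,0],[0,0,0]],
  [[0,0,0],[0,0,0]],
  [[0,0,0],[0,0,0]],
], jaw=-0.1)

```text
t: 24.4
eef_pos: [539.5, 309.5, 59.1]
tcp_rot: [3.142, 0.0, -3.014]
ft_force: [-0.6, -0.7, -0.2]
opening: 0.437
```

>>> drive_tool([
  [[0,0,-0.5],[0,0,0]],
  [[0,0,-0.9],[0,0,0]],
  [[0,0,-1],[0,0,0]],
  [[0,0,-1],[0,0,0]],
  [[0,0,-1],[0,0,0]],
])

```text
t: 24.82
eef_pos: [539.2, 309.5, 192.4]
tcp_rot: [-3.141, -0.0, -3.014]
ft_force: [-0.5, -0.9, 0.5]
opening: 0.45
```

Run:
```python
from plan import *
from look import *
from fl import *
t=shot('top','top11.png');s=shot('scene','scene11.png');w=shot('wrist','wrist11.png')
nets(s,['flacon0','pull_bar'],8)
nets(w,['flacon0'],8)
yaw=.128; P=[]
for k in (1,-1):
    q=np.array([534.3,352.3])+44*k*np.array([-np.sin(yaw),np.cos(yaw)]); P+=flac(*q,yaw+np.pi/2,16)
overlay(s,P,(420,205,520,290),7,'b11.png')
p,q=pose(); print(p)
plan([((412,339,215),(np.pi,0,np.pi/2+.128))])
```

```text
flacon0 33 [([723.4, -269.2, -5.0], 0.91, [208.0, 242.0]), ([529.5, 397.5, 14.8], 0.77, [476.0, 259.0]), ([421.8, -291.2, -2.6], 0.76, [250.0, 153.0]), ([336.6, -296.5, 0.1], 0.73, [261.0, 131.0]), ([670.1, -334.1, 0.1], 0.66, [196.0, 217.0]), ([539.5, 312.1, 13.1], 0.55, [443.0, 252.0])]
pull_bar 33 [([411.6, 334.5, 98.0], 0.75, [470.0, 197.0])]
flacon0 34 [([537.8, 315.3, 16.7], 0.91, [322.0, 176.0]), ([525.4, 397.5, 18.3], 0.77, [390.0, 175.0])]
[538.92186263 309.29616652 189.82987327]
[[[0.19,0.07,-0.04],[0,0,0.94]],[[0.2,0.06,-0.04],[0,0,0.93]],[[0.2,0.04,-0.04],[0,0,0.94]],[[0.21,0.03,-0.04],[0,0,0.93]],[[0.21,0.01,-0.04],[0,0,0.94]]]
[[[0.21,0,-0.04],[0,0,0.93]],[[0.21,-0.02,-0.04],[0,0,0.94]],[[0.2,-0.03,-0.04],[0,0,0.93]],[[0.2,-0.05,-0.04],[0,0,0.94]],[[0.2,-0.06,-0.04],[0,0,0.93]]]
[[[0.19,-0.08,-0.04],[0,0,0.94]],[[0.18,-0.09,-0.04],[0,0,0.93]],[[0.18,-0.11,-0.04],[0,0,0.94]],[[0.17,-0.12,-0.04],[0,0,0.93]],[[0.16,-0.13,-0.04],[0,0,0.94]]]
[[[0.15,-0.14,-0.04],[0,0,0.93]],[[0.14,-0.16,-0.04],[0,0,0.94]],[[0.12,-0.16,-0.04],[-0.01,0,0.93]],[[0.11,-0.17,-0.04],[0,0,0.94]],[[0.1,-0.18,-0.04],[-0.01,0,0.93]]]
[[[0.09,-0.19,-0.03],[0,0,0.94]]]
```

View pics/b11.png

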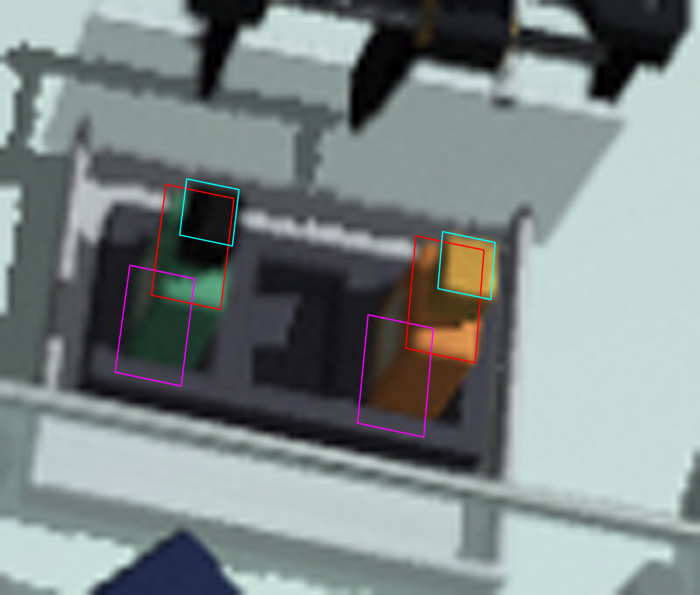

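View pics/wrist11.png

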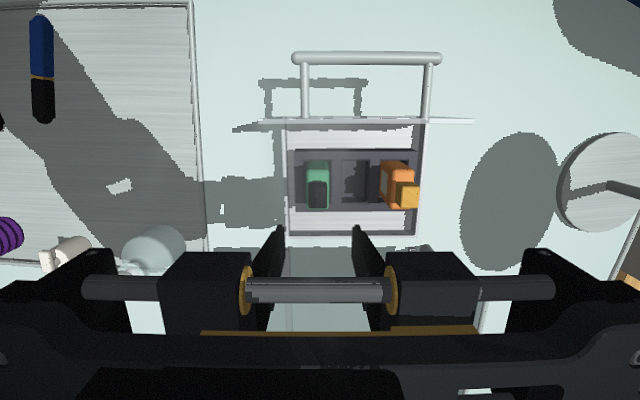

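>>> drive_tool([
  [[0.19,0.07,-0.04],[0,0,0.94]],
  [[0.2,0.06,-0.04],[0,0,0.93]],
  [[0.2,0.04,-0.04],[0,0,0.94]],
  [[0.21,0.03,-0.04],[0,0,0.93]],
  [[0.21,0.01,-0.04],[0,0,0.94]],
])

```text
t: 25.53
eef_pos: [508.4, 316.4, 195.4]
tcp_rot: [-3.14, -0.002, 2.891]
ft_force: [-0.5, 0.1, -0.3]
opening: 0.449
```

>>> drive_tool([
  [[0.21,0,-0.04],[0,0,0.93]],
  [[0.21,-0.02,-0.04],[0,0,0.94]],
  [[0.2,-0.03,-0.04],[0,0,0.93]],
  [[0.2,-0.05,-0.04],[0,0,0.94]],
  [[0.2,-0.06,-0.04],[0,0,0.93]],
])

```text
t: 25.95
eef_pos: [478.1, 323.8, 201.5]
tcp_rot: [-3.139, -0.001, 2.518]
ft_force: [0.3, -0.6, -0.6]
opening: 0.449
```

>>> drive_tool([
  [[0.19,-0.08,-0.04],[0,0,0.94]],
  [[0.18,-0.09,-0.04],[0,0,0.93]],
  [[0.18,-0.11,-0.04],[0,0,0.94]],
  [[0.17,-0.12,-0.04],[0,0,0.93]],
  [[0.16,-0.13,-0.04],[0,0,0.94]],
])

```text
t: 26.37
eef_pos: [448.0, 330.8, 207.5]
tcp_rot: [-3.139, -0.0, 2.143]
ft_force: [-0.0, -0.8, -0.9]
opening: 0.445
```

>>> drive_tool([
  [[0.15,-0.14,-0.04],[0,0,0.93]],
  [[0.14,-0.16,-0.04],[0,0,0.94]],
  [[0.12,-0.16,-0.04],[0,0,0.93]],
  [[0.11,-0.17,-0.04],[0,0,0.94]],
  [[0.1,-0.18,-0.04],[0,0,0.93]],
])

```text
t: 26.78
eef_pos: [418.0, 337.6, 213.5]
tcp_rot: [-3.139, 0.001, 1.77]
ft_force: [-0.9, 0.5, -0.1]
opening: 0.454
```

>>> drive_tool([
  [[0.09,-0.19,-0.03],[0,0,0.94]],
  [[0,0,0],[0,0,0]],
  [[0,0,0],[0,0,0]],
])

```text
t: 27.03
eef_pos: [412.3, 339.3, 214.9]
tcp_rot: [-3.14, 0.001, 1.701]
ft_force: [0.3, -0.7, 0.4]
opening: 0.451
```

>>> drive_tool([
  [[0,0,0.9],[0,0,0]],
  [[0,0,1],[0,0,0]],
  [[0,0,1],[0,0,0]],
  [[0,0,0.9],[0,0,0]],
  [[0,0,0.55],[0,0,0]],
])

```text
t: 27.45
eef_pos: [411.9, 338.5, 82.2]
tcp_rot: [-3.139, 0.002, 1.701]
ft_force: [-0.5, 0.3, 0.8]
opening: 0.449
```

>>> drive_tool([
  [[0,0,0],[0,0,0]],
  [[0,0,0],[0,0,0]],
  [[0,0,0],[0,0,0]],
  [[0,0,0],[0,0,0]],
  [[0,0,0],[0,0,0]],
], jaw=-0.95)

```text
t: 27.87
eef_pos: [413.0, 339.6, 86.4]
tcp_rot: [3.14, -0.001, 1.699]
ft_force: [-0.2, -1.0, 0.7]
opening: 0.156
```

>>> drive_tool([
  [[0,0,0],[0,0,0]],
  [[0,0,0],[0,0,0]],
  [[0,0,0],[0,0,0]],
  [[0,0,0],[0,0,0]],
])

```text
t: 28.2
eef_pos: [412.8, 339.5, 86.2]
tcp_rot: [3.14, -0.0, 1.699]
ft_force: [-2.3, -1.6, 7.8]
opening: 0.106
```

>>> drive_tool([
  [[0,0.15,0],[0,0,0]],
  [[0,0.3,0],[0,0,0]],
  [[0,0.45,0],[0,0,0]],
  [[0,0.5,0],[0,0,0]],
  [[0,0.5,0],[0,0,0]],
])

```text
t: 28.62
eef_pos: [469.6, 347.1, 86.3]
tcp_rot: [3.141, -0.001, 1.699]
ft_force: [-1.8, 3.0, 5.5]
opening: 0.104
```

>>> drive_tool([
  [[0,0.5,0],[0,0,0]],
  [[0,0.5,0],[0,0,0]],
  [[0,0.5,0],[0,0,0]],
  [[0,0.5,0],[0,0,0]],
  [[0,0.5,0],[0,0,0]],
])

```text
t: 29.03
eef_pos: [544.1, 357.0, 86.3]
tcp_rot: [3.141, -0.001, 1.699]
ft_force: [-3.5, 5.0, 4.6]
opening: 0.108
```

>>> drive_tool([
  [[0,0.4,0],[0,0,0]],
  [[0,0.25,0],[0,0,0]],
  [[0,0.15,0],[0,0,0]],
  [[0,0.03,0],[0,0,0]],
  [[0,0,0],[0,0,0]],
])

```text
t: 29.45
eef_pos: [569.0, 360.4, 86.3]
tcp_rot: [3.139, -0.002, 1.699]
ft_force: [0.5, 5.9, 3.9]
opening: 0.106
```

>>> drive_tool([
  [[0,0.04,0],[0,0,0]],
  [[0,0.03,0],[0,0,0]],
  [[0,0,0],[0,0,0]],
  [[0,0,0],[0,0,0]],
])

```text
t: 29.78
eef_pos: [570.2, 360.5, 86.3]
tcp_rot: [3.14, -0.001, 1.699]
ft_force: [-2.0, 5.6, 5.1]
opening: 0.103
```

>>> drive_tool([
  [[0,0,0],[0,0,0]],
  [[0,0,0],[0,0,0]],
  [[0,0,0],[0,0,0]],
  [[0,0,0],[0,0,0]],
], jaw=-0.2)

```text
t: 30.12
eef_pos: [570.2, 359.3, 85.1]
tcp_rot: [-3.141, 0.0, 1.698]
ft_force: [-0.1, 0.6, -0.5]
opening: 0.333
```

>>> drive_tool([
  [[0,0,-0.5],[0,0,0]],
  [[0,0,-0.9],[0,0,0]],
  [[0,0,-1],[0,0,0]],
  [[0,0,-1],[0,0,0]],
  [[0,0,-1],[0,0,0]],
])

```text
t: 30.53
eef_pos: [570.1, 359.3, 218.5]
tcp_rot: [-3.141, 0.0, 1.698]
ft_force: [-0.5, -0.4, -0.6]
opening: 0.401
```

Run:
```python
from plan import *
from look import *
t=shot('top','top12.png');s=shot('scene','scene12.png');w=shot('wrist','wrist12.png')
nets(s,['flacon0','pull_bar','mascara0'],8)
nets(w,['pull_bar'],8)
nets(t,['mascara0','well1'],4)
c=lambda i,b:cv2.resize(i['pixels'][b[1]:b[3],b[0]:b[2]],(400,400),interpolation=cv2.INTER_CUBIC)
cv2.imwrite('pics/d12.png',np.hstack([c(t,(140,90,260,210)),c(s,(390,230,540,380))]))
cv2.imwrite('pics/e12.png',cv2.resize(t['pixels'][150:290,255:475],None,fx=3.6,fy=3.6,interpolation=cv2.INTER_CUBIC))
```

```text
flacon0 36 [([724.3, -269.8, -3.1], 0.88, [207.0, 242.0]), ([425.8, -289.5, -4.0], 0.78, [250.0, 155.0]), ([334.0, -297.4, -1.7], 0.7, [261.0, 131.0]), ([671.9, -337.1, 2.9], 0.6, [194.0, 217.0])]
pull_bar 36 [([667.4, 113.2, 3.2], 0.72, [352.0, 271.0]), ([567.7, 357.4, 97.3], 0.59, [466.0, 253.0])]
mascara0 36 [([454.9, -33.8, 12.0], 0.85, [328.0, 185.0]), ([475.9, -130.4, 14.2], 0.8, [293.0, 180.0])]
pull_bar 37 [([570.2, 357.7, 95.5], 0.91, [316.0, 192.0])]
mascara0 35 [([475.7, -129.5, 11.7], 0.73, [358.0, 234.0]), ([453.8, -34.2, 15.1], 0.62, [328.0, 241.0])]
well1 35 [([518.8, -400.2, 12.1], 0.92, [445.0, 220.0]), ([527.0, -294.5, 6.3], 0.77, [410.0, 218.0]), ([453.3, -32.2, 16.7], 0.75, [327.0, 241.0]), ([525.6, -343.1, 7.9], 0.58, [426.0, 218.0])]
```

View pics/d12.png

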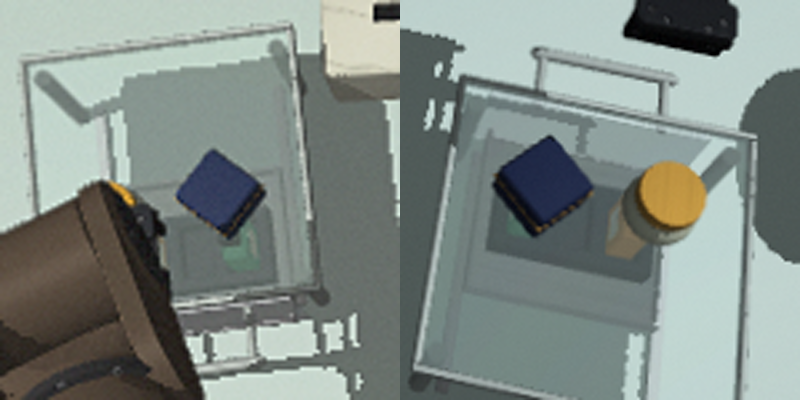

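View pics/e12.png

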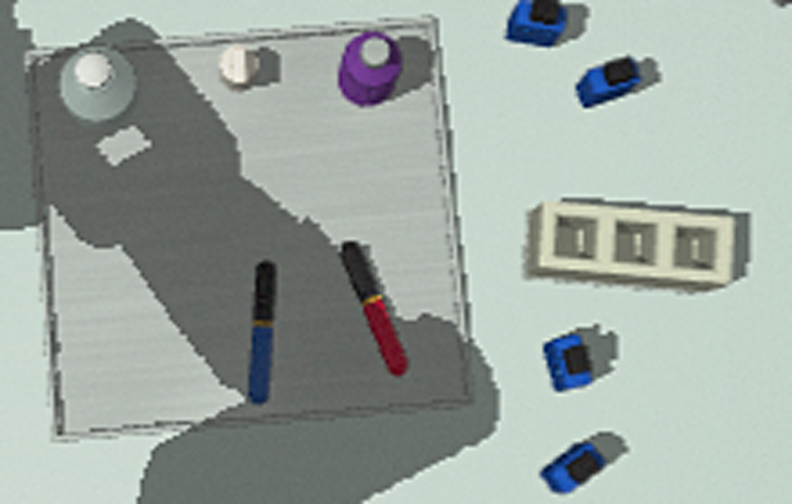

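Run:
```python
from plan import *
from ov import *
t=shot('top','top13.png')
f=lambda u,v:(255+(u+.5)/3.6-.5,150+(v+.5)/3.6-.5)
for n,a,b,z in (('blue',(265,262),(258,403),12),('red',(349,242),(401,376),12),('holdfront',(530,277-7),(728,288-7),78),('well0/2',(575,239),(695,249),78)):
    A,B=atz(t,*f(*a),z),atz(t,*f(*b),z); print(n,A,B,(A+B)/2,np.linalg.norm(A-B),np.arctan2(*(A-B)[1::-1]))
yaw=-.08;P=[]
m=np.array([523.5,-344])
for k in (1,0,-1):
    q=m+50*k*np.array([-np.sin(yaw),np.cos(yaw)]); P.append((rect(*q,78,34,34,yaw),(0,0,255)))
P.append((rect(*m,78,56,160,yaw),(0,0,255)))
overlay(t,P,(390,190,480,250),8,'h13.png')
s=shot('scene'); overlay(s,P,(170,130,260,200),8,'h13s.png')
plan([((515,100,240),(np.pi,0,1.6)),((495,-75,225),(np.pi,0,1.57))])
```

```text
blue [511.69827574 -35.48700492  12.        ] [389.56226766 -29.19990349  12.        ] [450.6302717 -32.3434542  12.       ] 122.29771917644489 -0.05143083635495613
red [ 529.291548   -108.83644945   12.        ] [ 412.88149352 -152.6455442    12.        ] [ 471.08652076 -130.74099683   12.        ] 124.38061571944078 0.3599399418714953
holdfront [ 497.90362946 -255.52279926   78.        ] [ 488.74733148 -420.27946744   78.        ] [ 493.32548047 -337.90113335   78.        ] 165.0109011666776 1.5152787627743969
well0/2 [ 523.95996592 -293.7707952    78.        ] [ 515.57317042 -393.78732628   78.        ] [ 519.76656817 -343.77906074   78.        ] 100.36754867599309 1.4871379490813248
[[[-0.83,-0.29,-0.08],[0,0,0.12]],[[-0.84,-0.28,-0.08],[0,0,0.12]],[[-0.84,-0.28,-0.08],[0,0,0.12]],[[-0.84,-0.27,-0.08],[0,0,0.12]],[[-0.85,-0.26,-0.08],[0,0,0.12]]]
[[[-0.85,-0.25,-0.08],[0,0,0.13]],[[-0.85,-0.24,-0.07],[0,0,0.12]],[[-0.85,-0.24,-0.08],[-0.01,0,0.13]],[[-0.86,-0.23,-0.07],[0,0,0.12]],[[-0.85,-0.21,-0.08],[-0.01,0.01,0.13]]]
[[[-0.83,-0.12,0.07],[0,0,0.05]],[[-0.83,-0.12,0.07],[0,0,0.05]],[[-0.83,-0.11,0.07],[0,0,0.05]],[[-0.83,-0.11,0.07],[0,0,0.06]],[[-0.83,-0.11,0.07],[0,0,0.05]]]
[[[-0.84,-0.1,0.07],[0,0,0.06]],[[-0.83,-0.1,0.08],[0,0,0.05]]]
```

View pics/h13.png

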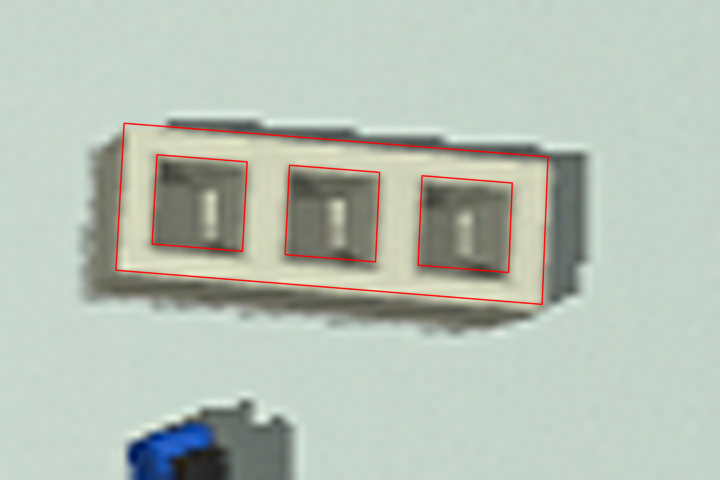

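View pics/h13s.png

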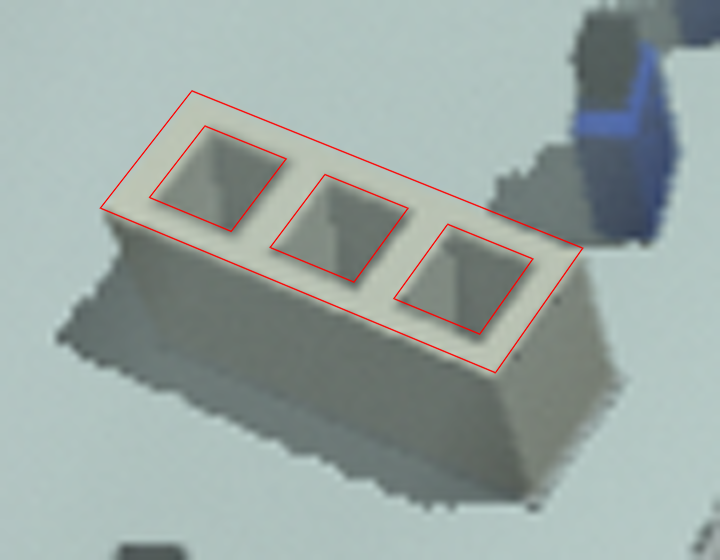

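>>> drive_tool([
  [[0,0,0],[0,1,0]],
  [[0,0,0],[0,1,0]],
  [[0,0,0],[0,1,0]],
  [[0,0,0],[0,0,0]],
], jaw=0)

```text
t: 31.42
eef_pos: [570.5, 358.0, 216.6]
tcp_rot: [-3.14, -0.243, 1.696]
ft_force: [-0.9, -1.1, -0.7]
opening: 0.499
```

Run:
```python
from plan import *
s=env.state(); print(s['joints'],s['tcp_rot'],s['eef_pos'])
plan([((515,100,240),(np.pi,0,1.6)),((495,-75,225),(np.pi,0,1.57))])
```

```text
[0.36701081 0.53109679 1.50276062 0.27035943 1.06551119 0.11534661] [-3.14035916 -0.24278969  1.69583249] [570.53787792 358.00163844 216.62700391]
[[[-0.79,-0.29,-0.27],[-0.02,-0.3,0.12]],[[-0.8,-0.28,-0.26],[-0.02,-0.3,0.12]],[[-0.8,-0.28,-0.24],[-0.02,-0.3,0.12]],[[-0.81,-0.27,-0.22],[-0.01,-0.3,0.12]],[[-0.82,-0.26,-0.2],[-0.02,-0.31,0.12]]]
[[[-0.83,-0.25,-0.18],[-0.01,-0.3,0.12]],[[-0.83,-0.24,-0.16],[-0.02,-0.31,0.12]],[[-0.84,-0.23,-0.14],[-0.01,-0.3,0.12]],[[-0.85,-0.23,-0.12],[-0.02,-0.31,0.12]],[[-0.85,-0.22,-0.09],[-0.01,-0.3,0.11]]]
[[[-0.83,-0.12,0.07],[0,0,0.05]],[[-0.83,-0.12,0.07],[0,0,0.05]],[[-0.83,-0.11,0.07],[0,0,0.06]],[[-0.83,-0.11,0.07],[0,0,0.05]],[[-0.83,-0.1,0.07],[0,0,0.06]]]
[[[-0.83,-0.1,0.07],[0,0,0.05]],[[-0.84,-0.1,0.08],[0,0,0.06]]]
```

Run:
```python
from plan import *
plan([((535,170,235),(np.pi,0,.9)),((490,-60,220),(np.pi,0,-.05))])
```

```text
[[[-0.52,-0.18,-0.19],[-0.11,-0.26,0.9]],[[-0.54,-0.14,-0.18],[-0.11,-0.26,0.9]],[[-0.55,-0.1,-0.17],[-0.11,-0.26,0.9]],[[-0.56,-0.06,-0.15],[-0.11,-0.26,0.9]],[[-0.56,-0.01,-0.14],[-0.11,-0.26,0.9]]]
[[[-0.57,0.03,-0.13],[-0.11,-0.26,0.9]],[[-0.56,0.07,-0.12],[-0.11,-0.26,0.9]],[[-0.56,0.11,-0.11],[-0.11,-0.26,0.9]],[[-0.56,0.15,-0.1],[-0.11,-0.26,0.9]],[[-0.54,0.19,-0.08],[-0.12,-0.26,0.9]]]
[[[-0.53,0.24,-0.07],[-0.11,-0.26,0.9]],[[-0.53,0.28,0.04],[0,0,0.91]],[[-0.51,0.31,0.04],[0,0,0.91]],[[-0.49,0.35,0.04],[0,0,0.91]],[[-0.46,0.39,0.04],[0,0,0.91]]]
[[[-0.43,0.42,0.04],[0,0,0.92]],[[-0.4,0.45,0.04],[0,0,0.91]],[[-0.37,0.48,0.04],[0,0,0.92]],[[-0.33,0.5,0.04],[0,0,0.91]],[[-0.29,0.52,0.04],[0,0,0.92]]]
[[[-0.26,0.54,0.04],[0,0,0.91]],[[-0.21,0.56,0.03],[0,0,0.92]],[[-0.18,0.58,0.04],[0,0,0.91]],[[-0.13,0.59,0.03],[0,0,0.92]]]
```

>>> drive_tool([
  [[-0.52,-0.18,-0.19],[-0.11,-0.26,0.9]],
  [[-0.54,-0.14,-0.18],[-0.11,-0.26,0.9]],
  [[-0.55,-0.1,-0.17],[-0.11,-0.26,0.9]],
  [[-0.56,-0.06,-0.15],[-0.11,-0.26,0.9]],
  [[-0.56,-0.01,-0.14],[-0.11,-0.26,0.9]],
])

```text
t: 31.83
eef_pos: [553.9, 273.4, 225.8]
tcp_rot: [-3.119, -0.127, 1.33]
ft_force: [-0.3, 0.3, 0.7]
opening: 0.498
```

>>> drive_tool([
  [[-0.57,0.03,-0.13],[-0.11,-0.26,0.9]],
  [[-0.56,0.07,-0.12],[-0.11,-0.26,0.9]],
  [[-0.56,0.11,-0.11],[-0.11,-0.26,0.9]],
  [[-0.56,0.15,-0.1],[-0.11,-0.26,0.9]],
  [[-0.54,0.19,-0.08],[-0.12,-0.26,0.9]],
])

```text
t: 32.25
eef_pos: [538.1, 188.0, 234.7]
tcp_rot: [-3.138, -0.017, 0.971]
ft_force: [0.8, 0.3, 0.6]
opening: 0.501
```

>>> drive_tool([
  [[-0.53,0.24,-0.07],[-0.11,-0.26,0.9]],
  [[-0.53,0.28,0.04],[0,0,0.91]],
  [[-0.51,0.31,0.04],[0,0,0.91]],
  [[-0.49,0.35,0.04],[0,0,0.91]],
  [[-0.46,0.39,0.04],[0,0,0.91]],
])

```text
t: 32.67
eef_pos: [521.6, 100.0, 231.6]
tcp_rot: [3.137, 0.002, 0.608]
ft_force: [0.3, 1.1, 0.2]
opening: 0.503
```

>>> drive_tool([
  [[-0.43,0.42,0.04],[0,0,0.92]],
  [[-0.4,0.45,0.04],[0,0,0.91]],
  [[-0.37,0.48,0.04],[0,0,0.92]],
  [[-0.33,0.5,0.04],[0,0,0.91]],
  [[-0.29,0.52,0.04],[0,0,0.92]],
])

```text
t: 33.08
eef_pos: [504.6, 11.3, 225.8]
tcp_rot: [3.136, 0.0, 0.241]
ft_force: [0.8, -0.6, 0.2]
opening: 0.5
```

>>> drive_tool([
  [[-0.26,0.54,0.04],[0,0,0.91]],
  [[-0.21,0.56,0.03],[0,0,0.92]],
  [[-0.18,0.58,0.04],[0,0,0.91]],
  [[-0.13,0.59,0.03],[0,0,0.92]],
  [[0,0,0],[0,0,0]],
])

```text
t: 33.5
eef_pos: [490.4, -60.8, 221.7]
tcp_rot: [3.137, -0.001, -0.053]
ft_force: [-0.2, 0.7, 0.3]
opening: 0.497
```

>>> drive_tool([
  [[0,0,0],[0,0,0]],
])

```text
t: 33.58
eef_pos: [490.7, -59.1, 221.8]
tcp_rot: [3.138, -0.001, -0.048]
ft_force: [-0.6, -0.7, 0.3]
opening: 0.501
```

Run:
```python
from plan import *
from ov import *
from look import *
w=shot('wrist','wrist14.png'); s=env.state(); print(s['joints'],s['tcp_rot'],s['eef_pos'],s['t'])
nets(w,['mascara0'])
P=[(rect(452.5,-33,21,125,18,-.05),(0,255,255)),(rect(473,-130.5,21,125,18,.36),(0,255,0))]
overlay(w,P,(230,60,480,260),3.2,'m14.png')
```

```text
[-0.25060233  0.2968791   1.86300779 -0.00385896  0.97980617  1.36908264] [ 3.13806929e+00 -1.21488219e-03 -4.67393994e-02] [490.77777716 -58.50546436 221.77677522] 33.6333
mascara0 40 [([473.9, -124.9, 16.4], 0.81, [367.0, 184.0]), ([452.6, -33.6, 12.9], 0.58, [300.0, 202.0])]
```

View pics/m14.png

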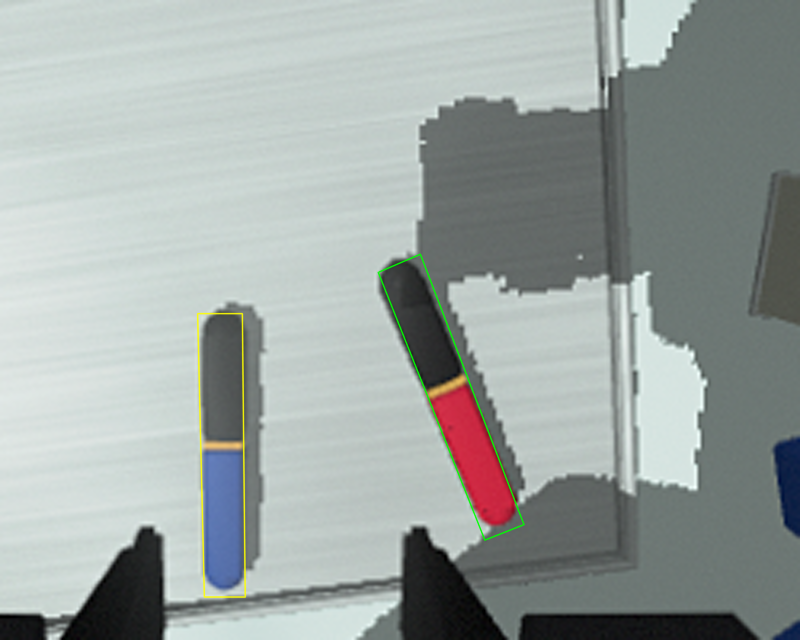

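```bash
cat > mas.py <<'E'
from plan import *
A=np.radians(25); UP=np.array([0,0,1.])
def mk(x,z): return R.from_matrix(np.array([x,np.cross(z,x),z]).T)
def pickp(c,yaw,off=44,d=3.3,zc=12):
    t=np.array([np.cos(yaw),np.sin(yaw),0]); z=-t*np.sin(A)-UP*np.cos(A); x=t*np.cos(A)-UP*np.sin(A)
    G=np.array([c[0],c[1],zc])+t*off
    return G+z*d, mk(x,z)
def placep(w,hyaw,zmid,off=44,d=3.3,eps=0.):
    h=np.array([np.cos(hyaw),np.sin(hyaw),0]); a=A+eps
    z=-UP*np.sin(a)+h*np.cos(a); x=UP*np.cos(a)+h*np.sin(a)
    t=x*np.cos(A)-z*np.sin(A)
    G=np.array([w[0],w[1],zmid])+t*off
    return G+z*d, mk(x,z)
W=[(526.5,-294.2),(522.5,-344),(518.5,-393.8)]
E
python3 - <<'E'
from mas import *
P,Q=pickp((452.9,-33.3),-.05); print(P)
e=Q.as_euler('xyz'); plan([(P+[0,0,80],e),(P+[0,0,15],e),(P,e)])
E
```

```text
[495.45211413 -35.42938049   9.0091843 ]
[[[0.02,-0.13,0.74],[0.01,-0.91,0.01]],[[0.07,-0.13,0.73],[0.01,-0.91,0.01]],[[0.13,-0.13,0.73],[0.01,-0.91,0]],[[0.18,-0.13,0.72],[0.01,-0.91,0.01]],[[0.23,-0.13,0.7],[0,-0.92,0]]]
[[[0.27,-0.12,0.68],[0.01,-0.91,0.01]],[[0.31,0,0.65],[0,0,0]],[[0.3,0,0.66],[0,0,0]],[[0.31,0,0.65],[0,0,0]],[[0.21,0,0.46],[0,0,0]]]
```

>>> drive_tool([
  [[0.02,-0.13,0.74],[0.01,-0.91,0]],
  [[0.07,-0.13,0.73],[0.01,-0.91,0]],
  [[0.13,-0.13,0.73],[0.01,-0.91,0]],
  [[0.18,-0.13,0.72],[0,-0.91,0]],
  [[0.23,-0.13,0.7],[0,-0.92,0]],
])

```text
t: 34.1
eef_pos: [495.0, -38.4, 110.1]
tcp_rot: [3.141, 0.366, -0.046]
ft_force: [1.2, -0.6, 0.3]
opening: 0.502
```

>>> drive_tool([
  [[0.27,-0.12,0.68],[0,-0.91,0]],
  [[0.31,0,0.65],[0,0,0]],
  [[0,0,0],[0,0,0]],
  [[0,0,0],[0,0,0]],
])

```text
t: 34.43
eef_pos: [495.1, -35.1, 66.9]
tcp_rot: [-3.142, 0.438, -0.046]
ft_force: [0.1, 0.4, 0.6]
opening: 0.504
```

Run:
```python
from mas import *
w=shot('wrist','wrist15.png'); p=env.read_camera('top')
P,Q=pickp((452.9,-33.3),-.05); s=env.state(); print(s['eef_pos'],s['tcp_rot'],Q.as_euler('xyz'),s['joints'])
e=Q.as_euler('xyz'); plan([(P,e)],step=22)
```

```text
[495.71085288 -35.56827251  68.59342547] [ 3.14123159  0.43433509 -0.0474145 ] [ 3.14159265  0.43633231 -0.05      ] [-0.17494035  0.68072998  1.74120604 -0.05902066  1.15149407  1.47905011]
[[[0.28,0,0.6],[0.01,-0.01,0.01]],[[0.27,0,0.6],[0,-0.01,0.01]],[[0.28,0,0.6],[0.01,0,0.01]]]
```

View pics/wrist15.png

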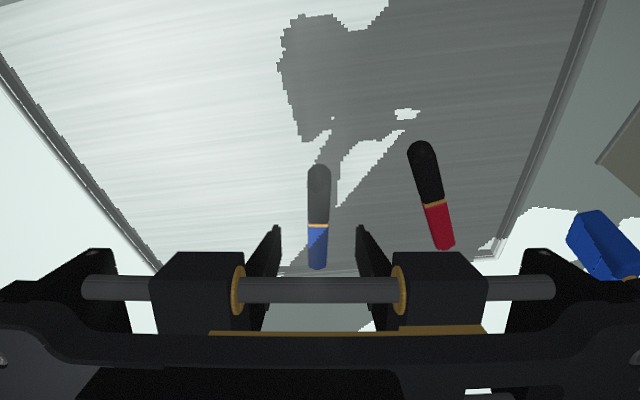

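>>> drive_tool([
  [[0.28,0,0.6],[0,0,0]],
  [[0.28,0,0.6],[0,0,0]],
  [[0.2,0,0.43],[0,0,0]],
  [[0.07,0,0.15],[0,0,0]],
  [[0,0,0],[0,0,0]],
])

```text
t: 34.95
eef_pos: [495.5, -35.9, 9.0]
tcp_rot: [3.142, 0.435, -0.048]
ft_force: [-0.7, -0.5, 0.6]
opening: 0.498
```

>>> drive_tool([
  [[0,0,0],[0,0,0]],
  [[0,0,0],[0,0,0]],
  [[0,0,0],[0,0,0]],
  [[0,0,0],[0,0,0]],
  [[0,0,0],[0,0,0]],
], jaw=-0.95)

```text
t: 35.37
eef_pos: [495.6, -35.9, 8.9]
tcp_rot: [3.142, 0.435, -0.048]
ft_force: [-0.4, -1.1, -0.6]
opening: 0.208
```

>>> drive_tool([
  [[0,0,0],[0,0,0]],
  [[0,0,0],[0,0,0]],
  [[0,0,0],[0,0,0]],
  [[0,0,0],[0,0,0]],
])

```text
t: 35.7
eef_pos: [495.5, -35.9, 8.8]
tcp_rot: [3.142, 0.436, -0.048]
ft_force: [0.1, -0.0, 6.3]
opening: 0.185
```

Run:
```python
from mas import *
p,q=pose()
H,Q=placep(W[0],np.pi/2-.08,168); print(H)
e=Q.as_euler('xyz')
plan([(p+[0,0,150],None),(H+[0,0,60],e),(H,e)])
```

```text
[ 526.73901012 -291.21874981  210.60535974]
[[[-0.35,0,-0.76],[0,0,0]],[[-0.35,0,-0.75],[0,0,0]],[[-0.35,0,-0.76],[0,0,0]],[[-0.35,0,-0.75],[0,0,0]],[[-0.36,0,-0.76],[0,0,0]]]
[[[-0.35,0,-0.75],[0,0,0]],[[-0.01,0.31,-0.15],[0.27,0.57,-0.73]],[[-0.02,0.31,-0.16],[0.27,0.57,-0.73]],[[-0.03,0.3,-0.16],[0.27,0.57,-0.73]],[[-0.04,0.3,-0.17],[0.27,0.57,-0.73]]]
[[[-0.05,0.29,-0.18],[0.27,0.57,-0.73]],[[-0.06,0.28,-0.19],[0.27,0.57,-0.73]],[[-0.07,0.28,-0.2],[0.27,0.56,-0.73]],[[-0.07,0.27,-0.21],[0.27,0.56,-0.73]],[[-0.08,0.26,-0.22],[0.26,0.56,-0.73]]]
[[[-0.08,0.25,-0.22],[0.26,0.57,-0.73]],[[-0.09,0.24,-0.23],[0.27,0.57,-0.73]],[[-0.09,0.23,-0.24],[0.27,0.56,-0.73]],[[-0.09,0.22,-0.25],[0.26,0.57,-0.73]],[[-0.1,0.21,-0.26],[0.27,0.56,-0.73]]]
[[[-0.09,0.2,-0.27],[0.26,0.57,-0.73]],[[-0.09,0.19,-0.28],[0.27,0.56,-0.73]],[[-0.09,0.17,-0.29],[0.26,0.57,-0.73]],[[-0.09,0.16,-0.29],[0.27,0.56,-0.73]],[[-0.08,0.15,-0.3],[0.26,0.57,-0.73]]]
[[[-0.08,0.14,-0.31],[0.27,0.56,-0.73]],[[-0.07,0.13,-0.31],[0.26,0.57,-0.73]],[[-0.07,0.12,-0.32],[0.27,0.56,-0.73]],[[-0.06,0.11,-0.32],[0.26,0.57,-0.73]],[[-0.05,0.1,-0.33],[0.27,0.56,-0.73]]]
[[[-0.04,0.09,-0.33],[0.26,0.57,-0.73]],[[-0.03,0.07,-0.34],[0.27,0.56,-0.73]],[[-0.01,0.07,-0.34],[0.26,0.57,-0.72]],[[-0.61,0,0.28],[0,0,0]],[[-0.6,0,0.28],[0,0,0]]]
[[[-0.61,0,0.29],[0,0,0]]]
```

>>> drive_tool([
  [[-0.35,0,-0.76],[0,0,0]],
  [[-0.35,0,-0.75],[0,0,0]],
  [[-0.35,0,-0.76],[0,0,0]],
  [[-0.35,0,-0.75],[0,0,0]],
  [[-0.36,0,-0.76],[0,0,0]],
])

```text
t: 36.12
eef_pos: [495.2, -35.8, 134.6]
tcp_rot: [-3.141, 0.436, -0.048]
ft_force: [0.1, 0.2, 0.8]
opening: 0.188
```

>>> drive_tool([
  [[-0.35,0,-0.75],[0,0,0]],
  [[-0.01,0.31,-0.15],[0.27,0.57,-0.73]],
  [[-0.02,0.31,-0.16],[0.27,0.57,-0.73]],
  [[-0.03,0.3,-0.16],[0.27,0.57,-0.73]],
  [[-0.04,0.3,-0.17],[0.27,0.57,-0.73]],
])

```text
t: 36.53
eef_pos: [500.2, -73.8, 175.3]
tcp_rot: [-2.977, 0.231, 0.185]
ft_force: [0.9, -1.1, -0.3]
opening: 0.191
```

>>> drive_tool([
  [[-0.05,0.29,-0.18],[0.27,0.57,-0.73]],
  [[-0.06,0.28,-0.19],[0.27,0.57,-0.73]],
  [[-0.07,0.28,-0.2],[0.27,0.56,-0.73]],
  [[-0.07,0.27,-0.21],[0.27,0.56,-0.73]],
  [[-0.08,0.26,-0.22],[0.26,0.56,-0.73]],
])

```text
t: 36.95
eef_pos: [505.9, -121.3, 196.3]
tcp_rot: [-2.848, -0.056, 0.418]
ft_force: [1.0, -0.1, -0.3]
opening: 0.187
```

```bash
python3 -c "
from h import *
s=env.state();print(s['joints'],s['eef_pos'],s['tcp_rot'],s['opening'])"
```

```text
[-0.48067052  0.43414238  1.75351166  0.24446008  1.16421361  0.54348584] [ 505.92102974 -121.33782099  196.33148023] [-2.84798076 -0.05611033  0.41751362] 0.18693478811997025
```

>>> drive_tool([
  [[-0.08,0.25,-0.22],[0.26,0.57,-0.73]],
  [[-0.09,0.24,-0.23],[0.27,0.57,-0.73]],
  [[-0.09,0.23,-0.24],[0.27,0.56,-0.73]],
  [[-0.09,0.22,-0.25],[0.26,0.57,-0.73]],
  [[-0.1,0.21,-0.26],[0.27,0.56,-0.73]],
])

```text
t: 37.37
eef_pos: [511.8, -168.6, 216.6]
tcp_rot: [-2.785, -0.365, 0.625]
ft_force: [0.6, 1.0, 0.1]
opening: 0.185
```

>>> drive_tool([
  [[-0.09,0.2,-0.27],[0.26,0.57,-0.73]],
  [[-0.09,0.19,-0.28],[0.27,0.56,-0.73]],
  [[-0.09,0.17,-0.29],[0.26,0.57,-0.73]],
  [[-0.09,0.16,-0.29],[0.27,0.56,-0.73]],
  [[-0.08,0.15,-0.3],[0.26,0.57,-0.73]],
])

```text
t: 37.78
eef_pos: [517.6, -216.0, 237.5]
tcp_rot: [-2.791, -0.68, 0.85]
ft_force: [0.2, 0.1, 0.1]
opening: 0.187
```

>>> drive_tool([
  [[-0.08,0.14,-0.31],[0.27,0.56,-0.73]],
  [[-0.07,0.13,-0.31],[0.26,0.57,-0.73]],
  [[-0.07,0.12,-0.32],[0.27,0.56,-0.73]],
  [[-0.06,0.11,-0.32],[0.26,0.57,-0.73]],
  [[-0.05,0.1,-0.33],[0.27,0.56,-0.73]],
])

```text
t: 38.2
eef_pos: [523.4, -263.5, 257.7]
tcp_rot: [-2.924, -0.982, 1.171]
ft_force: [1.0, 0.8, 0.1]
opening: 0.187
```

>>> drive_tool([
  [[-0.04,0.09,-0.33],[0.26,0.57,-0.73]],
  [[-0.03,0.07,-0.34],[0.27,0.56,-0.73]],
  [[-0.01,0.07,-0.34],[0.26,0.57,-0.72]],
  [[0,0,0],[0,0,0]],
  [[0,0,0],[0,0,0]],
])

```text
t: 38.62
eef_pos: [526.7, -291.4, 269.3]
tcp_rot: [-3.135, -1.134, 1.484]
ft_force: [0.5, -0.1, -0.8]
opening: 0.182
```

Run:
```python
from mas import *
from ov import *
sc=shot('scene','scene16.png'); tp=shot('top','top16.png'); w=shot('wrist','wrist16.png')
s=env.state(); print(s['joints'],s['eef_pos'],s['tcp_rot'],s['opening'])
H,Q=placep(W[0],np.pi/2-.08,168)
p,q=pose(); print(p-H, (q.inv()*Q).as_rotvec())
plan([(H,Q.as_euler('xyz'))])
```

```text
[-0.90277448  0.74829671  1.34098324  0.7241879   1.94665469 -0.88104105] [ 526.63585918 -290.5709637   270.5509378 ] [-3.13828239 -1.13374243  1.48710714] 0.18629158601755258
[-0.10315094  0.64778611 59.94557806] [ 3.27095290e-05  7.18995540e-04 -1.56151505e-03]
[[[-0.61,0,0.28],[0,0,-0.01]],[[-0.6,0,0.27],[0,0,0]],[[-0.61,0.01,0.28],[0,0.01,-0.01]]]
```

View pics/scene16.png

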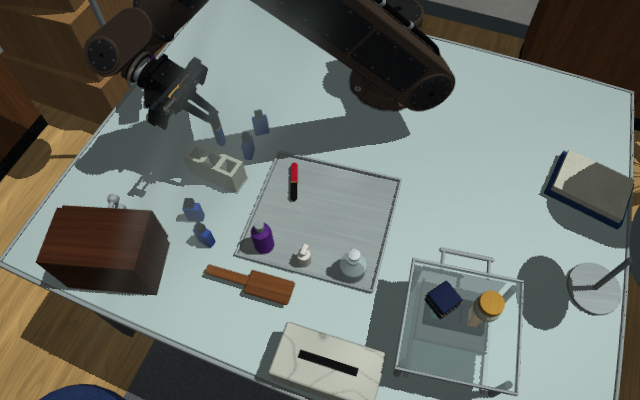

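View pics/wrist16.png

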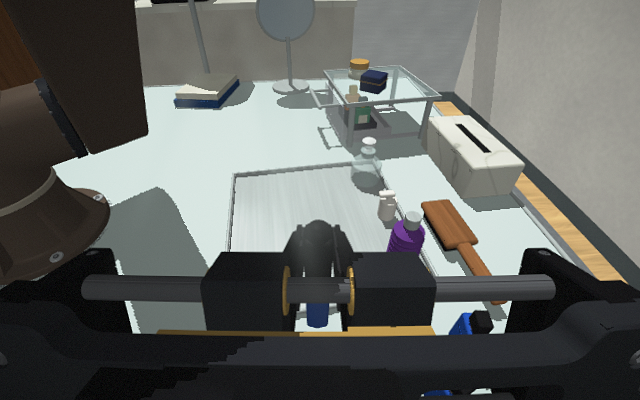

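```bash
cat > tub.py <<'E'
from mas import *
from ov import *
def tube(off=44,d=3.3):
    p,q=pose(); t=q.apply([np.cos(A),0,-np.sin(A)]); y=q.apply([0,1,0]); n=np.cross(t,y)
    G=p-q.apply([0,0,1])*d; c=G-t*off
    bot=[c-t*62.5+9*(a*y+b*n) for a,b in ((1,1),(1,-1),(-1,-1),(-1,1))]
    top=[c+t*62.5+9*(a*y+b*n) for a,b in ((1,1),(1,-1),(-1,-1),(-1,1))]
    print('tube bottom',c-t*62.5,'axis',t)
    return [(bot,(0,255,255)),(top,(0,255,255)),([bot[0],top[0]],(0,255,255)),([bot[2],top[2]],(0,255,255))]
def wells():
    return [(rect(*w,78,34,34,-.08),(0,0,255)) for w in W]
E
python3 - <<'E'
from tub import *
s=shot('scene'); overlay(s,tube()+wells(),(170,90,260,200),5.4,'t17.png')
E
```

```text
tube bottom [ 526.31204802 -293.62556434  165.59790196] axis [1.04021130e-03 6.74611376e-04 9.99999231e-01]
```

View pics/t17.png

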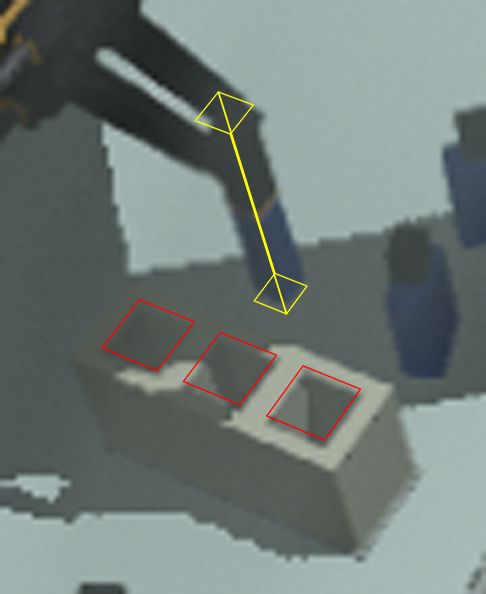

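>>> drive_tool([
  [[-0.8,0,0.37],[0,0,0]],
  [[-0.8,0,0.37],[0,0,0]],
  [[-0.5,0,0.23],[0,0,0]],
  [[0,0,0],[0,0,0]],
  [[0,0,0],[0,0,0]],
])

```text
t: 39.23
eef_pos: [526.7, -291.3, 201.1]
tcp_rot: [-3.139, -1.136, 1.488]
ft_force: [0.3, -0.4, 0.7]
opening: 0.184
```

Run:
```python
from tub import *
s=shot('scene'); overlay(s,tube()+wells(),(170,90,260,200),5.4,'t18.png')
t=shot('top'); overlay(t,tube()+wells(),(390,180,490,260),5.4,'t18t.png')
P,Q=placep(W[0],np.pi/2-.08,74); p,q=pose(); print(p-P,env.state()['joints'])
plan([(P,Q.as_euler('xyz'))],step=14)
```

```text
tube bottom [ 526.63294442 -294.48990437   96.79424096] axis [-2.28776277e-06 -8.97697031e-06  1.00000000e+00]
tube bottom [ 526.77495563 -294.67835021   97.13476533] axis [-7.16629101e-04  8.14990412e-04  9.99999411e-01]
[ 0.20017909 -0.39273495 85.63244545] [-0.90344839  0.82316062  1.38216268  0.6979087   1.85874215 -0.96364648]
[[[-0.37,0,0.17],[0,0,0]],[[-0.37,0,0.17],[0,0,0]],[[-0.37,0,0.18],[0,0,0]],[[-0.37,0,0.17],[0,0,0]],[[-0.37,0,0.18],[0,0,0]]]
[[[-0.37,0,0.17],[0,0,0]],[[-0.36,-0.01,0.18],[0.01,0.01,0.01]]]
```

View pics/t18.png

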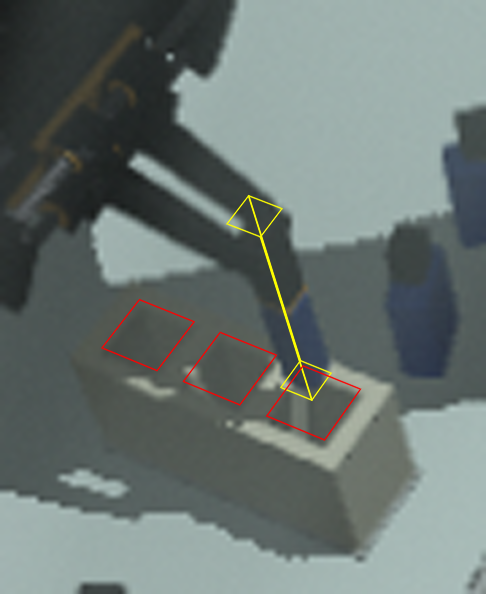

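View pics/t18t.png

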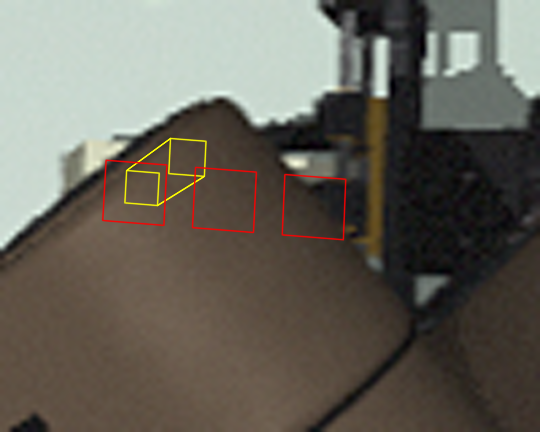

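>>> drive_tool([
  [[-0.37,0,0.17],[0,0,0]],
  [[-0.37,0,0.17],[0,0,0]],
  [[-0.37,0,0.18],[0,0,0]],
  [[0,0,0],[0,0,0]],
])

```text
t: 39.67
eef_pos: [526.1, -290.8, 161.4]
tcp_rot: [-3.134, -1.137, 1.483]
ft_force: [-0.0, -0.3, -0.6]
opening: 0.182
```

>>> drive_tool([
  [[-0.37,0,0.17],[0,0,0]],
  [[-0.37,0,0.18],[0,0,0]],
  [[-0.37,0,0.17],[0,0,0]],
  [[-0.3,0,0.14],[0,0,0]],
  [[0,0,0],[0,0,0]],
])

```text
t: 40.08
eef_pos: [526.2, -290.8, 115.0]
tcp_rot: [-3.135, -1.137, 1.484]
ft_force: [0.1, -0.0, -1.0]
opening: 0.187
```

Run:
```python
from tub import *
s=env.state(); print(s['ft_force'],s['eef_pos'])
s=shot('scene'); overlay(s,tube()+wells(),(170,90,260,200),5.4,'t19.png')
```

```text
[ 0.08844072 -0.02453923 -0.99324313] [ 526.16520734 -290.82214572  115.01159368]
tube bottom [ 525.96844367 -293.79075846   11.09285254] axis [ 0.00186802 -0.00213041  0.99999599]
```

View pics/t19.png

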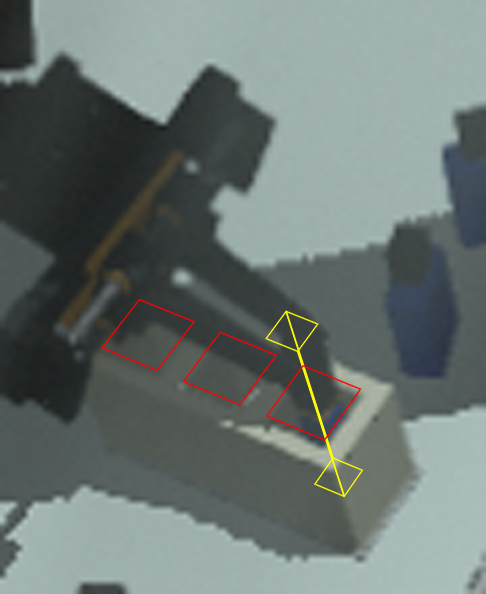

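>>> drive_tool([
  [[0,0,0],[0,0,0]],
  [[0,0,0],[0,0,0]],
  [[0,0,0],[0,0,0]],
  [[0,0,0],[0,0,0]],
  [[0,0,0],[0,0,0]],
], jaw=0)

```text
t: 40.55
eef_pos: [526.7, -291.4, 117.9]
tcp_rot: [3.142, -1.134, 1.491]
ft_force: [0.4, -0.2, 1.1]
opening: 0.47
```

>>> drive_tool([
  [[0.2,0,-0.6],[0,0,0]],
  [[0.4,0,-0.8],[0,0,0]],
  [[0.5,0,-0.8],[0,0,0]],
  [[0.6,0,-0.7],[0,0,0]],
  [[0.7,0,-0.6],[0,0,0]],
])

```text
t: 40.97
eef_pos: [521.1, -356.9, 228.0]
tcp_rot: [-3.14, -1.135, 1.488]
ft_force: [-0.9, 0.3, -0.3]
opening: 0.503
```

Run:
```python
from tub import *
from look import *
s=shot('scene','scene20.png'); t=shot('top','top20.png')
nets(s,['mascara0'],4); nets(t,['mascara0'],4)
print(env.state()['eef_pos'],env.state()['joints'],env.state()['t'])
cv2.imwrite('pics/t20.png',np.hstack([cv2.resize(s['pixels'][100:220,170:320],None,fx=2.7,fy=2.7),cv2.resize(t['pixels'][170:290,330:480],None,fx=2.6,fy=2.7)]))
P,Q=pickp((475,-130),.365)
e=Q.as_euler('xyz'); plan([((505,-330,280),None),((512,-200,260),(np.pi,0,.6)),(P+[-10,-6,190],(np.pi,0,.365))])
```

```text
mascara0 50 [([477.0, -129.5, 15.3], 0.64, [293.0, 181.0]), ([680.4, -10.8, -0.7], 0.56, [305.0, 260.0]), ([535.5, -298.8, 68.3], 0.52, [225.0, 168.0]), ([570.8, 354.9, 99.1], 0.29, [465.0, 253.0])]
mascara0 51 [([478.5, -132.9, 12.7], 0.73, [359.0, 233.0]), ([534.7, -297.6, 73.3], 0.49, [415.0, 213.0]), ([718.7, 329.8, 128.3], 0.37, [206.0, 149.0])]
[ 521.37834378 -355.88909036  227.48829219] [-0.95993788  0.85580422  1.22678772  0.6824744   1.98365677 -0.91893296] 41.1667
[[[0.64,-0.2,0],[0,0,0]],[[0.65,-0.21,0],[0,0,0]],[[0.64,-0.2,0],[0,0,0]],[[0.06,-0.01,0.22],[-0.33,-0.69,0.52]],[[0.08,-0.01,0.22],[-0.33,-0.69,0.52]]]
[[[0.09,-0.02,0.21],[-0.33,-0.69,0.52]],[[0.1,-0.03,0.21],[-0.33,-0.69,0.52]],[[0.11,-0.04,0.2],[-0.33,-0.69,0.52]],[[0.12,-0.05,0.19],[-0.33,-0.7,0.52]],[[0.12,-0.06,0.18],[-0.33,-0.69,0.52]]]
[[[0.13,-0.07,0.18],[-0.33,-0.7,0.52]],[[0.14,-0.08,0.17],[-0.33,-0.69,0.52]],[[0.14,-0.1,0.15],[-0.33,-0.7,0.52]],[[0.15,-0.1,0.14],[-0.33,-0.69,0.52]],[[0.15,-0.12,0.13],[-0.33,-0.69,0.52]]]
[[[0.15,-0.12,0.12],[-0.33,-0.7,0.52]],[[0.15,-0.13,0.11],[-0.33,-0.69,0.52]],[[0.15,-0.14,0.1],[-0.33,-0.7,0.52]],[[0.15,-0.15,0.09],[-0.34,-0.69,0.52]],[[0.15,-0.17,0.07],[-0.33,-0.7,0.52]]]
[[[0.15,-0.17,0.06],[-0.34,-0.69,0.52]],[[0.15,-0.18,0.05],[-0.33,-0.7,0.53]],[[0.32,-0.58,0.51],[0,0,0.73]],[[0.29,-0.6,0.51],[0,0,0.74]],[[0.25,-0.61,0.51],[0,0,0.73]]]
[[[0.22,-0.62,0.51],[0,0,0.74]]]
```

View pics/t20.png

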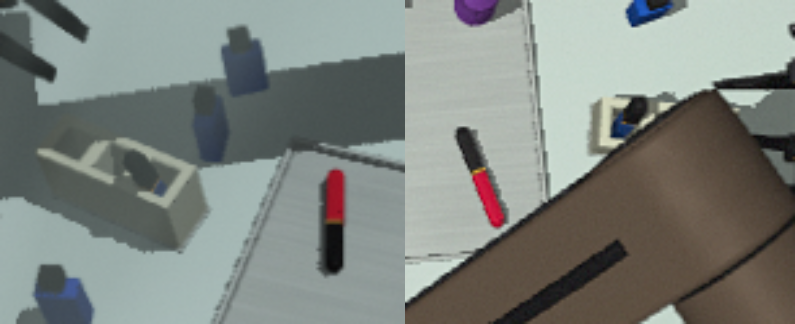

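>>> drive_tool([
  [[0.64,-0.2,0],[0,0,0]],
  [[0.65,-0.2,0],[0,0,0]],
  [[0.64,-0.2,0],[0,0,0]],
  [[0.06,-0.01,0.22],[-0.33,-0.69,0.52]],
  [[0.08,-0.01,0.22],[-0.33,-0.69,0.52]],
])

```text
t: 41.58
eef_pos: [506.1, -315.9, 276.4]
tcp_rot: [-3.044, -1.019, 1.32]
ft_force: [0.2, -0.2, 0.5]
opening: 0.502
```

>>> drive_tool([
  [[0.09,-0.02,0.21],[-0.33,-0.69,0.52]],
  [[0.1,-0.03,0.21],[-0.33,-0.69,0.52]],
  [[0.11,-0.04,0.2],[-0.33,-0.69,0.52]],
  [[0.12,-0.05,0.19],[-0.33,-0.7,0.52]],
  [[0.12,-0.06,0.18],[-0.33,-0.69,0.52]],
])

```text
t: 42.0
eef_pos: [508.2, -281.5, 271.3]
tcp_rot: [-2.975, -0.715, 1.058]
ft_force: [-0.2, 0.6, 0.6]
opening: 0.5
```

>>> drive_tool([
  [[0.13,-0.07,0.18],[-0.33,-0.7,0.52]],
  [[0.14,-0.08,0.17],[-0.33,-0.69,0.52]],
  [[0.14,-0.1,0.15],[-0.33,-0.7,0.52]],
  [[0.15,-0.1,0.14],[-0.33,-0.69,0.52]],
  [[0.15,-0.12,0.13],[-0.33,-0.69,0.52]],
])

```text
t: 42.42
eef_pos: [509.9, -247.3, 266.3]
tcp_rot: [-3.005, -0.408, 0.866]
ft_force: [1.6, 0.7, -0.0]
opening: 0.501
```

>>> drive_tool([
  [[0.15,-0.12,0.12],[-0.33,-0.7,0.52]],
  [[0.15,-0.13,0.11],[-0.33,-0.69,0.52]],
  [[0.15,-0.14,0.1],[-0.33,-0.7,0.52]],
  [[0.15,-0.15,0.09],[-0.34,-0.69,0.52]],
  [[0.15,-0.17,0.07],[-0.33,-0.7,0.52]],
])

```text
t: 42.83
eef_pos: [511.3, -213.2, 261.0]
tcp_rot: [-3.091, -0.11, 0.68]
ft_force: [1.2, -0.7, 0.7]
opening: 0.496
```

>>> drive_tool([
  [[0.15,-0.17,0.06],[-0.34,-0.69,0.52]],
  [[0.15,-0.18,0.05],[-0.33,-0.7,0.53]],
  [[0.32,-0.58,0.51],[0,0,0.73]],
  [[0.29,-0.6,0.51],[0,0,0.74]],
  [[0.25,-0.61,0.51],[0,0,0.73]],
])

```text
t: 43.25
eef_pos: [506.1, -139.0, 212.5]
tcp_rot: [-3.139, 0.001, 0.422]
ft_force: [0.5, -0.9, -0.4]
opening: 0.497
```

>>> drive_tool([
  [[0.22,-0.62,0.51],[0,0,0.74]],
  [[0,0,0],[0,0,0]],
  [[0,0,0],[0,0,0]],
])

```text
t: 43.5
eef_pos: [504.6, -119.8, 197.6]
tcp_rot: [-3.138, 0.003, 0.368]
ft_force: [-0.1, -0.1, 0.2]
opening: 0.497
```

Run:
```python
from tub import *
from look import *
w=shot('wrist','wrist21.png'); s=env.state(); print(s['joints'],s['tcp_rot'],s['eef_pos'],s['t'])
nets(w,['mascara0'])
overlay(w,[(rect(475,-130,21,125,18,.365),(0,255,0))],(220,80,420,260),4,'m21.png')
P,Q=pickp((475,-130),.365)
e=Q.as_euler('xyz'); plan([(P+[0,0,60],e)])
```

```text
[-3.62127600e-01  3.61508720e-01  1.83397343e+00  7.24700653e-04
  9.48397150e-01  8.40760258e-01] [-3.13962958e+00  1.31195871e-03  3.67486593e-01] [ 505.0922031  -120.70450056  198.37583327] 43.55
mascara0 52 [([531.8, -298.9, 67.9], 0.9, [475.0, 222.0]), ([474.9, -127.8, 12.3], 0.63, [316.0, 200.0])]
[[[0.06,-0.01,0.72],[0,-0.91,0]],[[0.11,-0.01,0.71],[0,-0.91,0]],[[0.17,-0.02,0.71],[0,-0.91,0.01]],[[0.22,-0.01,0.69],[0,-0.91,0]],[[0.27,-0.02,0.67],[0,-0.9,0.01]]]
[[[0.31,-0.01,0.66],[-0.01,-0.91,0]]]
```

View pics/m21.png

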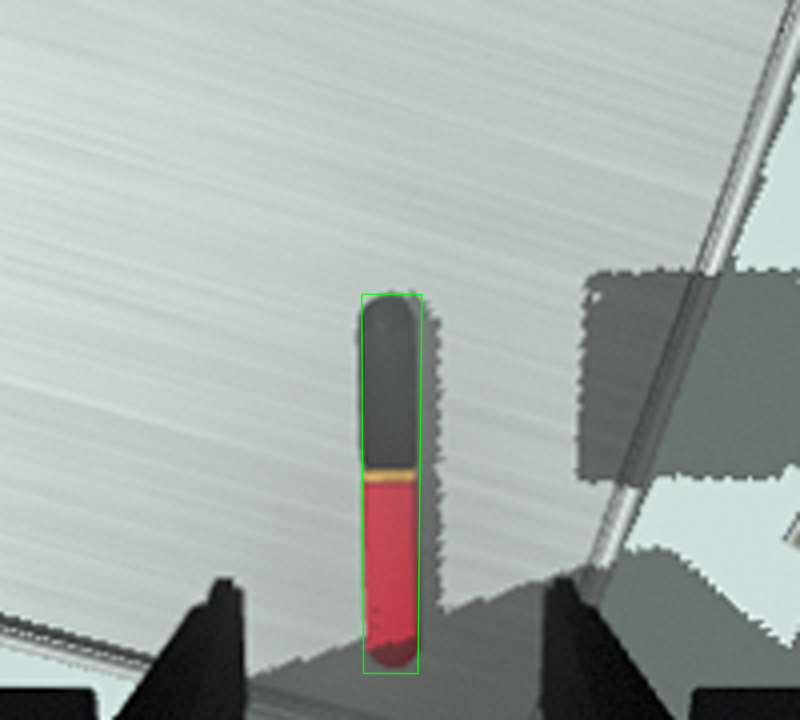

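>>> drive_tool([
  [[0.06,-0.01,0.72],[0,-0.91,0]],
  [[0.11,-0.01,0.71],[0,-0.91,0]],
  [[0.17,-0.02,0.71],[0,-0.91,0]],
  [[0.22,-0.01,0.69],[0,-0.91,0]],
  [[0.27,-0.02,0.67],[0,-0.91,0]],
])

```text
t: 44.02
eef_pos: [513.8, -116.5, 90.3]
tcp_rot: [-3.141, 0.367, 0.365]
ft_force: [-0.1, -0.5, 0.6]
opening: 0.501
```

>>> drive_tool([
  [[0.31,-0.01,0.66],[0,-0.91,0]],
  [[0,0,0],[0,0,0]],
  [[0,0,0],[0,0,0]],
])

```text
t: 44.27
eef_pos: [514.6, -114.8, 67.9]
tcp_rot: [-3.138, 0.437, 0.367]
ft_force: [-0.1, -0.3, 0.3]
opening: 0.503
```

Run:
```python
from tub import *
w=shot('wrist','wrist22.png'); s=env.state(); print(s['tcp_rot'],s['eef_pos'],s['t'])
P,Q=pickp((475,-130),.365)
plan([(P,Q.as_euler('xyz'))],step=22)
overlay(w,[(rect(475,-130,21,125,18,.365),(0,255,0))],(220,80,420,260),4,'m22.png')
```

```text
[-3.13966087  0.4352513   0.36577532] [ 514.80170073 -115.00701229   69.26211045] 44.3167
[[[0.28,0,0.61],[-0.01,0,0]],[[0.28,0,0.61],[-0.01,-0.01,0]],[[0.29,0,0.6],[0,0,0.01]]]
```

View pics/m22.png

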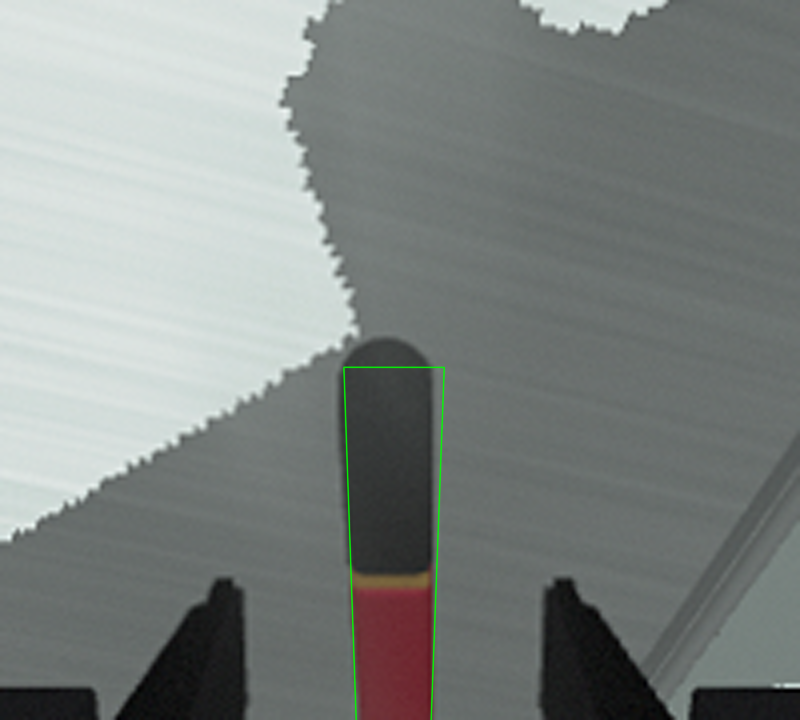

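>>> drive_tool([
  [[0.28,0,0.61],[0,0,0]],
  [[0.28,0,0.61],[0,0,0]],
  [[0.2,0,0.43],[0,0,0]],
  [[0.08,0,0.16],[0,0,0]],
  [[0,0,0],[0,0,0]],
])

```text
t: 44.73
eef_pos: [514.2, -114.9, 9.2]
tcp_rot: [-3.14, 0.437, 0.365]
ft_force: [0.1, -0.2, -0.1]
opening: 0.504
```

>>> drive_tool([
  [[0,0,0],[0,0,0]],
  [[0,0,0],[0,0,0]],
  [[0,0,0],[0,0,0]],
  [[0,0,0],[0,0,0]],
  [[0,0,0],[0,0,0]],
], jaw=-0.95)

```text
t: 45.15
eef_pos: [514.6, -114.5, 9.4]
tcp_rot: [-3.141, 0.436, 0.365]
ft_force: [-0.2, 0.1, 0.4]
opening: 0.204
```

>>> drive_tool([
  [[0,0,0],[0,0,0]],
  [[0,0,0],[0,0,0]],
  [[0,0,0],[0,0,0]],
  [[0,0,0],[0,0,0]],
])

```text
t: 45.48
eef_pos: [514.5, -114.5, 9.3]
tcp_rot: [-3.14, 0.437, 0.365]
ft_force: [0.6, 1.6, 5.7]
opening: 0.185
```

Run:
```python
from mas import *
p,q=pose()
H,Q=placep(W[2],np.pi/2-.08,168); print(H)
e=Q.as_euler('xyz')
plan([(p+[0,0,150],None),(H+[0,0,60],e)])
```

```text
[ 518.73901012 -390.81874981  210.60535974]
[[[-0.35,0,-0.76],[0,0,0]],[[-0.35,0,-0.75],[0,0,0]],[[-0.35,0,-0.76],[0,0,0]],[[-0.36,0,-0.75],[0,0,0]],[[-0.35,0,-0.76],[0,0,0]]]
[[[-0.36,-0.01,-0.75],[0,0,0]],[[-0.18,0.36,-0.08],[0.22,0.72,-0.61]],[[-0.2,0.35,-0.1],[0.22,0.72,-0.61]],[[-0.21,0.34,-0.12],[0.22,0.72,-0.61]],[[-0.22,0.33,-0.14],[0.22,0.72,-0.61]]]
[[[-0.22,0.31,-0.16],[0.22,0.72,-0.61]],[[-0.23,0.3,-0.17],[0.22,0.72,-0.61]],[[-0.23,0.28,-0.19],[0.22,0.72,-0.61]],[[-0.23,0.27,-0.21],[0.22,0.72,-0.61]],[[-0.23,0.25,-0.23],[0.22,0.72,-0.61]]]
[[[-0.23,0.24,-0.25],[0.22,0.72,-0.61]],[[-0.23,0.22,-0.26],[0.22,0.72,-0.6]],[[-0.22,0.21,-0.28],[0.22,0.72,-0.61]],[[-0.22,0.19,-0.3],[0.22,0.72,-0.61]],[[-0.21,0.17,-0.31],[0.22,0.72,-0.6]]]
[[[-0.2,0.16,-0.33],[0.22,0.73,-0.61]],[[-0.18,0.14,-0.34],[0.22,0.72,-0.61]],[[-0.17,0.13,-0.35],[0.21,0.73,-0.6]],[[-0.16,0.12,-0.37],[0.22,0.72,-0.61]],[[-0.14,0.1,-0.38],[0.21,0.73,-0.6]]]
[[[-0.12,0.09,-0.38],[0.22,0.72,-0.61]],[[-0.1,0.08,-0.39],[0.21,0.73,-0.6]],[[-0.09,0.07,-0.4],[0.22,0.72,-0.61]],[[-0.06,0.05,-0.41],[0.21,0.73,-0.6]],[[-0.05,0.04,-0.41],[0.22,0.72,-0.61]]]
```

Run:
```python
from mas import *
p,q=pose()
H,Q=placep(W[2],np.pi/2-.08,168)
e=Q.as_euler('xyz')
plan([(p+[0,0,230],None),(H+[0,0,80],e)])
```

```text
[[[-0.41,0,-0.87],[0,0,0]],[[-0.4,0,-0.87],[0,0,0]],[[-0.41,0,-0.87],[0,0,0]],[[-0.4,0,-0.87],[0,0,0]],[[-0.41,0,-0.87],[0,0,0]]]
[[[-0.4,0,-0.87],[0,0,0]],[[-0.41,0,-0.86],[0,0,0]],[[-0.4,-0.01,-0.87],[0,0,0]],[[-0.15,0.36,-0.01],[0.22,0.72,-0.61]],[[-0.17,0.35,-0.02],[0.22,0.72,-0.61]]]
[[[-0.18,0.34,-0.04],[0.22,0.72,-0.61]],[[-0.19,0.33,-0.06],[0.22,0.72,-0.61]],[[-0.21,0.32,-0.07],[0.22,0.72,-0.61]],[[-0.22,0.31,-0.09],[0.22,0.72,-0.61]],[[-0.23,0.3,-0.11],[0.22,0.72,-0.61]]]
[[[-0.23,0.29,-0.13],[0.22,0.72,-0.61]],[[-0.24,0.27,-0.15],[0.22,0.72,-0.61]],[[-0.24,0.26,-0.17],[0.22,0.72,-0.61]],[[-0.25,0.24,-0.18],[0.22,0.72,-0.6]],[[-0.25,0.23,-0.2],[0.22,0.72,-0.61]]]
[[[-0.24,0.21,-0.22],[0.22,0.72,-0.61]],[[-0.24,0.19,-0.24],[0.22,0.72,-0.6]],[[-0.23,0.18,-0.26],[0.22,0.73,-0.61]],[[-0.23,0.16,-0.27],[0.22,0.72,-0.61]],[[-0.22,0.15,-0.29],[0.21,0.73,-0.6]]]
[[[-0.21,0.13,-0.3],[0.22,0.72,-0.61]],[[-0.2,0.12,-0.32],[0.21,0.73,-0.6]],[[-0.18,0.1,-0.33],[0.22,0.72,-0.61]],[[-0.17,0.09,-0.34],[0.21,0.73,-0.6]],[[-0.15,0.07,-0.35],[0.22,0.72,-0.61]]]
[[[-0.13,0.06,-0.36],[0.21,0.73,-0.6]],[[-0.12,0.05,-0.38],[0.22,0.72,-0.61]]]
```

>>> drive_tool([
  [[-0.41,0,-0.87],[0,0,0]],
  [[-0.4,0,-0.87],[0,0,0]],
  [[-0.41,0,-0.87],[0,0,0]],
  [[-0.4,0,-0.87],[0,0,0]],
  [[-0.41,0,-0.87],[0,0,0]],
])

```text
t: 45.9
eef_pos: [514.3, -114.6, 154.1]
tcp_rot: [-3.14, 0.437, 0.366]
ft_force: [0.8, 0.1, -1.1]
opening: 0.184
```

>>> drive_tool([
  [[-0.4,0,-0.87],[0,0,0]],
  [[-0.41,0,-0.86],[0,0,0]],
  [[-0.4,0,-0.87],[0,0,0]],
  [[-0.15,0.36,-0.01],[0.22,0.72,-0.61]],
  [[-0.17,0.35,-0.02],[0.22,0.72,-0.61]],
])

```text
t: 46.32
eef_pos: [515.6, -137.3, 244.5]
tcp_rot: [-3.069, 0.314, 0.469]
ft_force: [-0.2, -1.1, -0.8]
opening: 0.186
```

>>> drive_tool([
  [[-0.18,0.34,-0.04],[0.22,0.72,-0.61]],
  [[-0.19,0.33,-0.06],[0.22,0.72,-0.61]],
  [[-0.21,0.32,-0.07],[0.22,0.72,-0.61]],
  [[-0.22,0.31,-0.09],[0.22,0.72,-0.61]],
  [[-0.23,0.3,-0.11],[0.22,0.72,-0.61]],
])

```text
t: 46.73
eef_pos: [515.4, -195.6, 253.9]
tcp_rot: [-2.946, -0.004, 0.672]
ft_force: [-0.1, -0.0, 0.0]
opening: 0.189
```

>>> drive_tool([
  [[-0.23,0.29,-0.13],[0.22,0.72,-0.61]],
  [[-0.24,0.27,-0.15],[0.22,0.72,-0.61]],
  [[-0.24,0.26,-0.17],[0.22,0.72,-0.61]],
  [[-0.25,0.24,-0.18],[0.22,0.72,-0.6]],
  [[-0.25,0.23,-0.2],[0.22,0.72,-0.61]],
])

```text
t: 47.15
eef_pos: [516.4, -253.6, 264.4]
tcp_rot: [-2.887, -0.34, 0.847]
ft_force: [0.2, -0.3, -1.0]
opening: 0.188
```

>>> drive_tool([
  [[-0.24,0.21,-0.22],[0.22,0.72,-0.61]],
  [[-0.24,0.19,-0.24],[0.22,0.72,-0.6]],
  [[-0.23,0.18,-0.26],[0.22,0.73,-0.61]],
  [[-0.23,0.16,-0.27],[0.22,0.72,-0.61]],
  [[-0.22,0.15,-0.29],[0.21,0.73,-0.6]],
])

```text
t: 47.57
eef_pos: [517.3, -311.2, 275.2]
tcp_rot: [-2.89, -0.682, 1.031]
ft_force: [0.1, 0.5, -0.5]
opening: 0.186
```

>>> drive_tool([
  [[-0.21,0.13,-0.3],[0.22,0.72,-0.61]],
  [[-0.2,0.12,-0.32],[0.21,0.73,-0.6]],
  [[-0.18,0.1,-0.33],[0.22,0.72,-0.61]],
  [[-0.17,0.09,-0.34],[0.21,0.73,-0.6]],
  [[-0.15,0.07,-0.35],[0.22,0.72,-0.61]],
])

```text
t: 47.98
eef_pos: [518.1, -368.8, 285.6]
tcp_rot: [-3.013, -1.015, 1.307]
ft_force: [-0.0, 0.6, -0.2]
opening: 0.186
```

>>> drive_tool([
  [[-0.13,0.06,-0.36],[0.21,0.73,-0.6]],
  [[-0.12,0.05,-0.38],[0.22,0.72,-0.61]],
  [[0,0,0],[0,0,0]],
  [[0,0,0],[0,0,0]],
])

```text
t: 48.32
eef_pos: [518.7, -391.7, 288.6]
tcp_rot: [-3.136, -1.135, 1.484]
ft_force: [0.4, 0.3, -0.1]
opening: 0.185
```

Run:
```python
from tub import *
s=shot('scene','scene23.png'); overlay(s,tube()+wells(),(150,80,270,200),5,'t23.png')
P,Q=placep(W[2],np.pi/2-.08,105); print(env.state()['joints'],env.state()['opening'])
plan([(P,Q.as_euler('xyz'))],step=26)
```

```text
tube bottom [ 518.33914708 -394.15553315  184.44715488] axis [1.90243473e-03 3.39551462e-04 9.99998133e-01]
[-0.9874566   0.8387699   1.08990342  0.71195348  2.11838706 -0.82731416] 0.1880754482582589
[[[-0.71,0,0.34],[0,0,0]],[[-0.71,0,0.33],[0,0,0]],[[-0.72,0,0.34],[0,0,-0.01]],[[-0.71,0,0.33],[0,0,0]],[[-0.72,0,0.34],[0,0,-0.01]]]
[[[-0.71,0,0.33],[0,0.01,0]]]
```

View pics/t23.png

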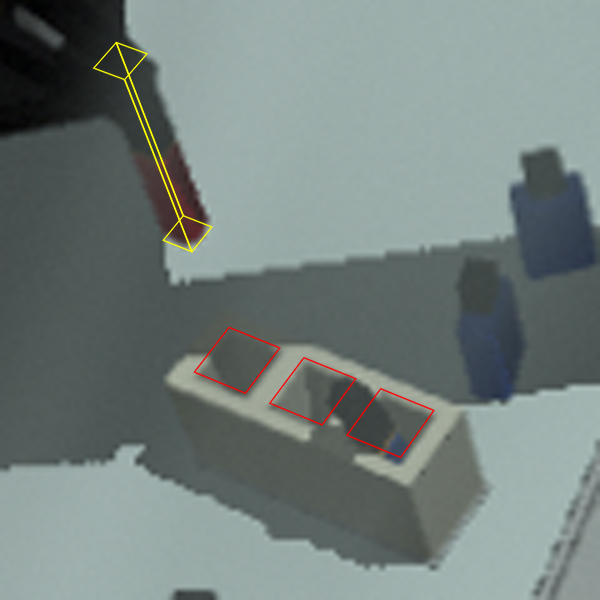

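>>> drive_tool([
  [[-0.71,0,0.34],[0,0,0]],
  [[-0.71,0,0.33],[0,0,0]],
  [[-0.71,0,0.33],[0,0,0]],
  [[-0.7,0,0.33],[0,0,0]],
  [[0,0,0],[0,0,0]],
])

```text
t: 48.78
eef_pos: [518.3, -389.4, 193.3]
tcp_rot: [-3.13, -1.137, 1.481]
ft_force: [-0.2, 0.5, 0.1]
opening: 0.185
```

Run:
```python
from tub import *
s=shot('scene','scene24.png'); overlay(s,tube()+wells(),(150,80,270,200),5,'t24.png')
P,Q=placep(W[2],np.pi/2-.08,74)
plan([(P,Q.as_euler('xyz'))],step=14)
```

```text
tube bottom [ 518.14203616 -392.786981     90.58829895] axis [ 0.00268926 -0.00159237  0.99999512]
[[[-0.4,0,0.18],[0,0,0]],[[-0.4,0,0.18],[0,0,-0.01]],[[-0.4,0,0.18],[-0.01,0,0]],[[-0.4,0,0.18],[0,-0.01,-0.01]],[[-0.4,0,0.18],[-0.01,0,0]]]
[[[-0.4,0.01,0.19],[0,-0.01,-0.01]]]
```

View pics/t24.png

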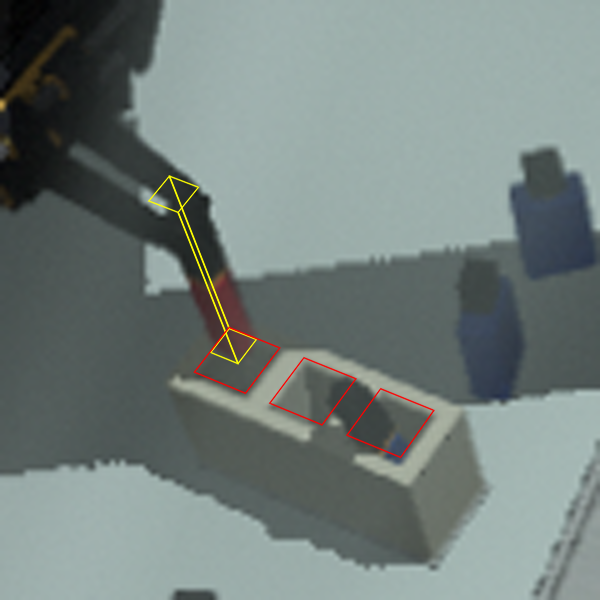

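>>> drive_tool([
  [[-0.4,0,0.18],[0,0,0]],
  [[-0.4,0,0.18],[0,0,0]],
  [[-0.4,0,0.18],[0,0,0]],
  [[0,0,0],[0,0,0]],
])

```text
t: 49.17
eef_pos: [518.3, -391.0, 154.4]
tcp_rot: [-3.135, -1.137, 1.485]
ft_force: [0.4, -0.1, -0.6]
opening: 0.185
```

>>> drive_tool([
  [[-0.4,0,0.18],[0,0,0]],
  [[-0.4,0,0.18],[0,0,0]],
  [[-0.35,0,0.17],[0,0,0]],
  [[0,0,0],[0,0,0]],
])

```text
t: 49.5
eef_pos: [518.2, -391.1, 116.0]
tcp_rot: [-3.134, -1.137, 1.484]
ft_force: [-0.8, 0.4, -0.6]
opening: 0.188
```

>>> drive_tool([
  [[0,0,0],[0,0,0]],
  [[0,0,0],[0,0,0]],
  [[0,0,0],[0,0,0]],
  [[0,0,0],[0,0,0]],
  [[0,0,0],[0,0,0]],
], jaw=0)

```text
t: 49.92
eef_pos: [518.7, -391.8, 119.5]
tcp_rot: [3.141, -1.134, 1.492]
ft_force: [-0.2, 0.4, 0.1]
opening: 0.47
```

>>> drive_tool([
  [[0.2,0,-0.6],[0,0,0]],
  [[0.4,0,-0.8],[0,0,0]],
  [[0.5,0,-0.8],[0,0,0]],
  [[0.6,0,-0.7],[0,0,0]],
  [[0.7,0,-0.6],[0,0,0]],
])

```text
t: 50.33
eef_pos: [513.1, -457.2, 229.6]
tcp_rot: [-3.14, -1.135, 1.489]
ft_force: [0.4, -0.3, 0.1]
opening: 0.502
```

>>> drive_tool([
  [[0.6,0,-0.7],[0,0,0]],
  [[0.6,0,-0.7],[0,0,0]],
  [[0.6,0,-0.7],[0,0,0]],
  [[0,0,0],[0,0,0]],
  [[0,0,0],[0,0,0]],
])

```text
t: 50.75
eef_pos: [510.7, -490.8, 305.3]
tcp_rot: [3.138, -1.132, 1.493]
ft_force: [-0.0, 0.1, 0.1]
opening: 0.504
```

Run:
```python
from tub import *
from look import *
s=shot('scene','scene25.png'); t=shot('top','top25.png')
nets(s,['mascara0','pull_bar','flacon0'],6); nets(t,['mascara0','violet_bottle','decanter','dispenser','hair_brush','cream_jar','ring_box','pull_bar'],3)
print(env.state()['eef_pos'],env.state()['t'])
cv2.imwrite('pics/t25.png',np.hstack([cv2.resize(s['pixels'][100:220,140:290],None,fx=2.7,fy=2.7),cv2.resize(t['pixels'][170:290,350:500],None,fx=2.6,fy=2.7)]))
```

```text
mascara0 56 [([517.4, -398.6, 72.9], 0.59, [196.0, 152.0]), ([536.6, -297.7, 68.6], 0.51, [225.0, 169.0])]
pull_bar 56 [([569.9, 358.7, 94.8], 0.9, [466.0, 254.0])]
flacon0 56 [([725.0, -268.9, -1.9], 0.86, [207.0, 242.0]), ([335.3, -298.8, -2.3], 0.63, [260.0, 131.0]), ([526.5, -297.4, 8.9], 0.63, [231.0, 178.0]), ([669.2, -334.3, 0.7], 0.57, [196.0, 217.0]), ([425.2, -292.6, 0.0], 0.54, [249.0, 153.0])]
mascara0 57 [([536.7, -298.0, 72.4], 0.56, [415.0, 212.0]), ([519.4, -401.2, 66.5], 0.46, [449.0, 218.0])]
violet_bottle 57 [([677.7, -127.6, -0.1], 0.65, [357.0, 171.0]), ([626.3, 364.7, -0.7], 0.23, [203.0, 187.0])]
decanter 57 [([665.0, 104.7, 1.0], 0.73, [284.0, 175.0]), ([538.7, -297.7, 70.1], 0.44, [415.0, 212.0])]
dispenser 57 [([687.9, -12.2, 3.7], 0.63, [321.0, 168.0])]
hair_brush 57 []
cream_jar 57 [([700.0, 421.5, 127.7], 0.64, [176.0, 155.0])]
ring_box 57 [([717.9, 328.2, 126.3], 0.76, [207.0, 150.0]), ([552.5, -22.0, 1.8], 0.4, [324.0, 210.0])]
pull_bar 57 [([684.7, -13.9, 6.4], 0.75, [321.0, 169.0]), ([568.2, 358.9, 93.4], 0.68, [198.0, 201.0])]
[ 510.83259961 -490.35561642  304.12217155] 51.4
```

View pics/t25.png

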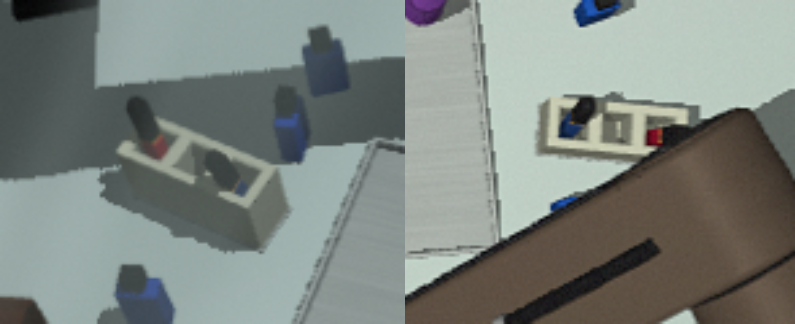

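View pics/scene25.png

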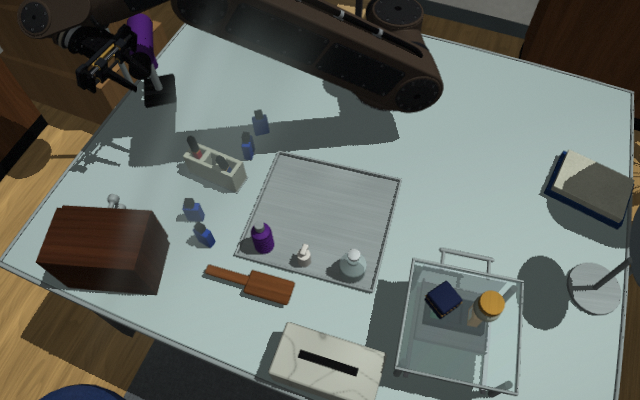

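Run:
```python
from fl import *
s=cv2.imread; p=shot('scene'); t=shot('top')
yaw=.128; u=np.array([np.cos(yaw),np.sin(yaw)]); P=[]
for k in (1,-1):
    q=np.array([534.3,352.3])+158.5*u+44*k*np.array([-u[1],u[0]]); P+=flac(*q,yaw+np.pi/2,16)
overlay(p,P,(400,240,530,380),4.2,'g26.png'); overlay(t,P,(150,110,250,215),5.4,'g26t.png')
```

```text
(no output)
```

View pics/g26.png

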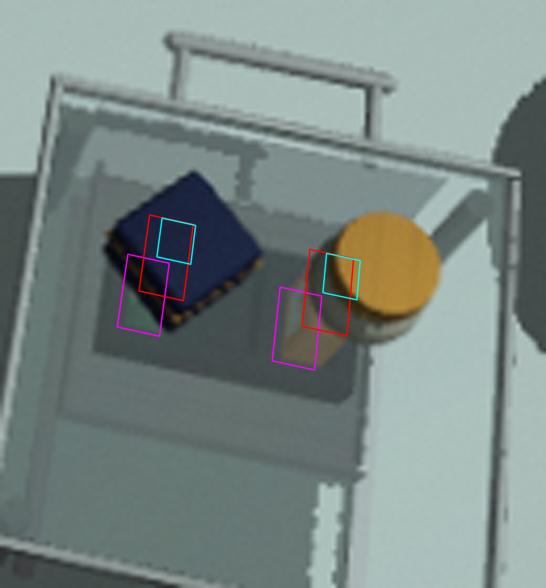

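View pics/g26t.png

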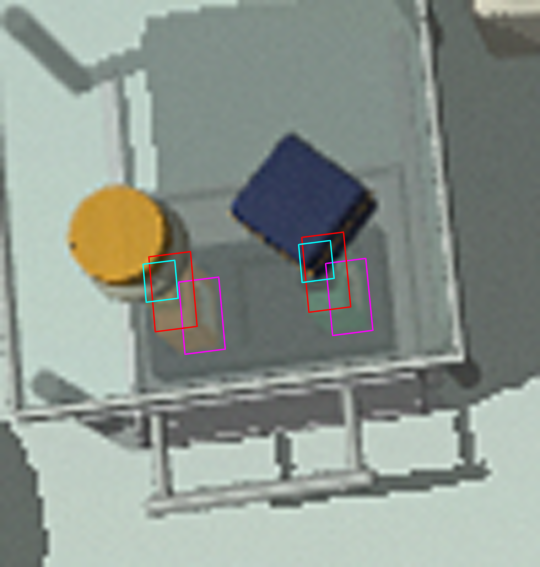

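```bash
python3 -c "
from h import *
print(env.job_done(), env.state()['t'])"
```

```text
the job is handed in; nothing more can be done
the job is handed in; nothing more can be done
```

The job is handed in at about 51 s on the robot's clock, and my last checks found everything in place; no verdict was reported.

**What was there:** only the amber and green flacons and the crimson and blue mascaras were present. There was no pink flacon and no yellow mascara. I left the four blue look-alikes alone.

**What I did:**
- I pulled the rack out about 158 mm.
- I stood the amber flacon in slot0 and the green one in slot2, then slid the rack home.
- I stood the blue mascara in well0 and the crimson one in well2.

**Last checks:**
- **Rack:** the pull bar is back at x of about 569 to 570 mm, against about 568.5 mm at the start.
- **Flacons:** overlays before sliding in matched both flacons seated and upright. Under the glass they still look upright, but the ring box and cream jar hide them in part. The network no longer detects them there.
- **Mascaras:** both stand in their wells. The blue one leans a little, with its middle about 10 mm from the well centre (the limit is 25 mm).
- **Bystanders:** those the network found are within about 5 mm of where they started. It missed the hair brush in the last top picture, but the scene picture shows it where it was.
- **Force:** the highest wrist force I saw was about 52 N, briefly as the rack met its stop coming out. The arm ended clear of everything.

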